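# Load a sealant cartridge and hold the dispenser lever level

## Task

Pick up the sealed white cartridge with the narrow nose, tip it to about 45 degrees (never past 60) in the air for about a second so the bubble inside shifts, then bring it upright and lower it nose-up all the way to the bottom of the dispenser's round seat before letting go. Then press the dispenser's spring-return lever down until its arm is level, which is half its travel, without ever driving it down to its stop, and keep it steadily level for at least three seconds. Finish the program while still holding the lever level, and leave the other things on the shelf where they are.

Things in the scene. Friction and masses are not known exactly. Their poses are not given: they have to be found in the camera images.
- cartridge: Loose upright plastic cylinder with a narrow nose on top, plain white with two thin grey bands, 0.25 kg (varies by a third). Body 48 mm diameter and 120 mm high, a short shoulder, then a nose of about 19 mm diameter to 140 mm total height. Origin: centre of the underside; z up along the nose. It stands on the shelf among a jar and a can and may start in any of their three places.
- dispenser: Fixed bench dispenser, flat grey base 200 mm (x) by 250 mm (y), 12 mm thick. Origin: underside centre. x points from the lever's pad end to its pivot end, y from the lever to the round seat, z up; turned up to 17 degrees about z. Seat at x 0, y +80 mm; lever post (48 mm wide, 130 mm high) at x +70, y -70 mm; a housing 52 mm high along the +x edge.
- seat (a point): Centre of the seat's inner floor, 30 mm above the shelf surface; z up. The seat is a round metal cup, inner diameter 60 mm, slightly flared at the mouth, with 25 mm high walls (rim 55 mm above the shelf surface, outer diameter up to 80 mm).
- lever_pivot (a point): The lever's pivot, 110 mm above the shelf surface; the lever turns about the dispenser's y axis here.
- lever_pad (a point): Centre of the top face of the round black pad (44 mm diameter, 14 mm thick) at the free end of the steel lever arm, 130 mm along the arm from the pivot (towards the dispenser's -x) and 8 mm above its centre line. Pad top above the shelf: about 172 mm at rest (arm 25 degrees up), 118 mm with the arm level (pad then 130 mm level distance from the pivot), about 62 mm at the lower stop.
- lever (a joint): Turn of the lever in rad: 0 at rest (25 degrees up), 0.436 with the arm level (half travel), 0.872 at the lower stop (25 degrees down). It grows as the pad is pressed down. A spring pushes it up: about 4 N at the pad to start, 8 N when level, 12 N at the stop; it goes back to rest when let go.
- jar: Bystander: squat jar with a lid, 66 mm diameter, 75 mm high, loose. Origin: underside centre.
- can: Bystander: closed can, 60 mm diameter, 95 mm high, loose. Origin: underside centre.
- tape_roll: Bystander: tape roll lying flat, 96 mm diameter, 24 mm high, loose. Origin: underside centre.
- spare_nozzle: Bystander: slim cone nozzle standing on its 28 mm wide foot, 85 mm high, loose. Origin: underside centre.
- screwdriver: Bystander: screwdriver lying on the shelf, loose.
- oil_bottle: Bystander: closed bottle, 56 mm diameter, 150 mm high, loose. Origin: underside centre.
There are look-alikes about, which are no part of the job. Leave any yellow look-alike of the cartridge alone.

How it is judged (in metres and radians):
On the way, in this order (a step that is already met when the one before it is completed fails the run):
1. the cartridge is held in the air, tipped to about 45 degrees (34 to 57) for half a second (angle between cartridge's own z axis and vertical between 0.6 and 1 rad and height (world z) of cartridge above 0.04 m and contact force between the fingers and cartridge above 0.5 N), for 0.5 s.
2. the cartridge, upright again and still gripped, is lowered to the bottom of the seat (within 12 mm) (horizontal distance between cartridge and seat below 0.01 m and z of cartridge in the frame of seat below 0.012 m and angle between cartridge's own z axis and vertical below 0.15 rad and contact force between the fingers and cartridge above 0.5 N), for 0.05 s.
3. the cartridge is let go and stands in the seat (horizontal distance between cartridge and seat below 0.01 m and z of cartridge in the frame of seat between -0.006 and 0.006 m and angle between cartridge's own z axis and vertical below 0.1 rad and contact force between the fingers and cartridge below 0.2 N and linear speed of cartridge below 0.03 m/s), for 0.2 s.
4. the lever is held level by the robot for 2.5 s (value of joint lever between 0.316 and 0.556 rad and contact force between any of the fingers, the arm and lever above 1 N and horizontal distance between cartridge and seat below 0.01 m and z of cartridge in the frame of seat between -0.006 and 0.006 m and angle between cartridge's own z axis and vertical below 0.1 rad), for 2.5 s.
At the end, for the whole second after the job is handed in: Holding: the robot is pressing the lever (more than 1 N) with its arm level to within 0.12 rad (7 degrees) and still; the cartridge stands free of the fingers, upright within 0.1 rad, in the seat: within 10 mm of its centre and 6 mm of its floor (all of step 4 and contact force between the fingers and cartridge below 0.2 N and linear speed of cartridge below 0.03 m/s and velocity of joint lever between -0.1 and 0.1 rad/s); the arm keeps its last pose, push and grip.
It fails at once if the lever is driven to its stop (beyond 0.80 rad) (value of joint lever above 0.8 rad).
It fails at once if the cartridge is tipped past 60 degrees (1.12 rad) (angle between cartridge's own z axis and vertical above 1.12 rad).
It fails at once if a bystander is moved more than 30 mm (distance of any of jar, can, tape_roll, spare_nozzle, screwdriver, oil_bottle from where it was at the start of the episode above 0.03 m).
It also fails if it takes over 64 s, if anything falls off the work surface, if the arm or the gripper's body presses on something with over 40 N, if the wrist force passes 120 N, or if a joint passes its speed limit or range.

## Robot

A 7-joint arm with a two-finger parallel gripper is mounted at the origin on the work surface. World frame = base frame: x ahead of the robot, y to its left, z up, the work surface at z = 0. Lengths are in mm, angles in rad, forces in N, time in s.
With the tool pointing down it reaches from about 350 to 900 mm from the base axis. Payload 19.9 kg.
Tool frame: the origin (TCP) lies between the finger pads; the fingertips stand 25 mm ahead of it and the grasp point (between the pads) lies 6 mm ahead of it (manip.tcp_to_tips is the distance from the TCP to the fingertips, in mm); x points along the fingers, y is the direction in which the jaws open and shut, and the axes are right-handed (so a half turn about x gives the same grasp; the last joint's range is limited). The gripper opens to 94 mm and grips with 3 to 60 N. Pads are 16 mm wide; open, the fingers measure 119 mm over their backs; the gripper's body (75 mm by 177 mm) begins 78 mm behind the grasp point.
Start: joints at [1.284, 0.417, -0.01, 1.614, 0.005, 1.111, -0.053], TCP at [151.472, -606.348, 230.425] pointing down, gripper open.
Joint ranges: [-2.81, 2.81], [-0.39, 2.02], [-1.27, 1.25], [0.06, 2.57], [-1.19, 4.33], [0.19, 2], [-2.82, 2.82]. Speed limits (rad/s): [1.89, 1.89, 2.39, 2.39, 3.01, 3.01, 3.01].

## Interface

Orientations are given as [roll, pitch, yaw] about the fixed x, y, z axes, in that order (R = Rz(yaw) Ry(pitch) Rx(roll)).
In Python, from station import manip, eyes, job gives the robot as it stands.
- The arm moves only by the tool apply_moves, never from a script. Its argument "steps" is a list of rows, each a list of 5 numbers: the shift along the world's x, y, z in cm, then the turn about the world's z in rad, then the opening, from 0 (shut) to 1 (fully open). In form: [[tx, ty, tz, turn, hand], ...]. A call has 1 to 10 rows; each row is the pose to reach, as a shift and turn from the pose measured when the call began; what a row does not reach only later rows make up. A row lasts 1/10 s, in which the tool goes at most 50 mm and 8.59 degrees, less where a joint would pass 70% of its speed; a pose out of reach is approached as far as the arm can. A call with a gripper value outside its range is refused whole. The fingers move at their own pace and stop on an object; "grip_force" is the grip in N (left out, the last holds). Time passes only in rows, so rows that repeat a pose let the fingers close. It gives the time, the measured TCP pose, the force and the opening at its end, in the units of the state.
- manip.get_state(): the state, without advancing time (a new reading comes with each control period).
- eyes.snapshot(name): name is "scene" or "side" or "wrist"; returns a dict with "frame" (480x640x3 uint8, blue, green, red), "fx", "fy", "cx", "cy" (pixels), "world_from_camera" (4x4, takes a point from camera to world coordinates); the wrist camera has in their place "mount" (4x4, takes a point from camera to tool coordinates, whose origin is the TCP and whose axes are the tool frame's). Camera axes: x right, y down, z forward; pixel columns grow to the right and rows downward; lengths in mm; the calibration is good to about 2 mm. A picture is of the moment at which its call begins: read the wrist's pose just before it. There is no depth.
- job.close_job(): hands the job in, once; it reports no verdict.
The state is a dict: "clock": time; "qpos": joint angles; "joint_vel": joint speeds; "tau": joint torques, N m; "eef_pos": TCP position; "orientation": TCP orientation; "force": force on the tool from outside, world axes, zero at the start; "torque": the same for the moment, N m; "opening": finger opening in mm.
Only numpy, scipy, OpenCV 4.12 (cv2) and the standard library are available. Lean on these libraries where they do the work, as an engineer would, in place of code of your own. Each camera call takes 0.05 s, during which the arm holds its last target.

## Working session

There is one attempt and no reset: what is moved stays moved. The work goes in short steps, Python scripts to look and compute and a tool call to move; the robot and the scene stay as the last step left them, time stands still between calls to the robot, and variables do not carry over. Pictures are saved under pics/ and viewed, and the job is handed in when it is done.

Besides the shell and the picture viewer there is one more tool, called as name([rows], argument=value, ...), one row to a line, values as JSON. apply_moves: Moves the arm, as the interface text tells. Its arguments: {"type":"object","properties":{"steps":{"type":"array"},"grip_force":{"type":"number"}},"required":["steps"]}

```bash
ls -la; mkdir -p pics
cat > h.py <<'E'
import numpy as np, cv2
from station import manip, eyes, job
def snap(n,fn):
    s=manip.get_state(); d=eyes.snapshot(n); cv2.imwrite('pics/'+fn,d['frame']); np.save('pics/'+fn+'.npy',{k:v for k,v in d.items()} | {'state':s},allow_pickle=True); return d,s
E
python3 - <<'E'
from h import *
print(manip.get_state())
print([a for a in dir(manip) if a[0]!='_'],[a for a in dir(eyes) if a[0]!='_'],[a for a in dir(job) if a[0]!='_'])
for n in ['scene','side','wrist']:
    d,s=snap(n,n+'0.png'); print(n,{k:(v if k!='frame' else 0) for k,v in d.items()})
E
```

```text
total 12
drwxr-xr-x  3 agent agent 4096 Dec  6 19:05 .
drwxr-xr-x 23 root  root  4096 Dec  6 19:05 ..
drwxr-xr-x  2 agent agent 4096 Dec  6 19:05 pics
{'clock': 0.0, 'qpos': array([ 1.28452909,  0.41798938, -0.01027329,  1.61412707,  0.00472814,
        1.11068388, -0.0529768 ]), 'joint_vel': array([ 9.41971864e-04, -1.83706140e-04, -1.71522252e-04, -8.89048907e-04,
        8.54026229e-06,  7.85341734e-04,  1.82168323e-03]), 'tau': array([-4.26761517e-04, -8.51259756e+01,  6.38445765e-01, -4.25994730e+01,
       -4.88415803e-02,  1.87495875e-02,  7.17978082e-05]), 'eef_pos': array([ 151.34506815, -606.06863549,  229.8355923 ]), 'orientation': array([-1.46395326,  1.56961083,  1.92242323]), 'force': array([-0.20211433, -0.04838416, -0.14599891]), 'torque': array([ 0.0264715 ,  0.00910515, -0.01842729]), 'opening': 93.80160114410162}
['MotionError', 'get_state', 'tcp_to_tips'] ['snapshot'] ['close_job']
scene {'frame': 0, 'fx': 471.3356301634726, 'fy': 471.3356301634726, 'cx': 314.9835768968812, 'cy': 242.35611838464706, 'world_from_camera': array([[ 1.09724392e-01,  5.92353539e-01, -7
[... 553 characters left out ...]
09572513e-01, -8.21436438e-01,
         8.96106429e+02],
       [ 2.05392059e-03, -8.49483304e-01, -5.27611503e-01,
         7.05391959e+02],
       [ 0.00000000e+00,  0.00000000e+00,  0.00000000e+00,
         1.00000000e+00]])}
wrist {'frame': 0, 'fx': 333.4335535022816, 'fy': 333.4335535022816, 'cx': 313.03159112822266, 'cy': 235.17168376390757, 'mount': array([[ 6.61379095e-04, -2.74209334e-01,  9.61669800e-01,
        -1.55126839e+02],
       [ 9.99999604e-01,  7.54281972e-04, -4.72665021e-04,
        -3.70050588e-01],
       [-5.95761032e-04,  9.61669731e-01,  2.74209724e-01,
        -8.03704769e+01],
       [ 0.00000000e+00,  0.00000000e+00,  0.00000000e+00,
         1.00000000e+00]])}
```

View pics/scene0.png

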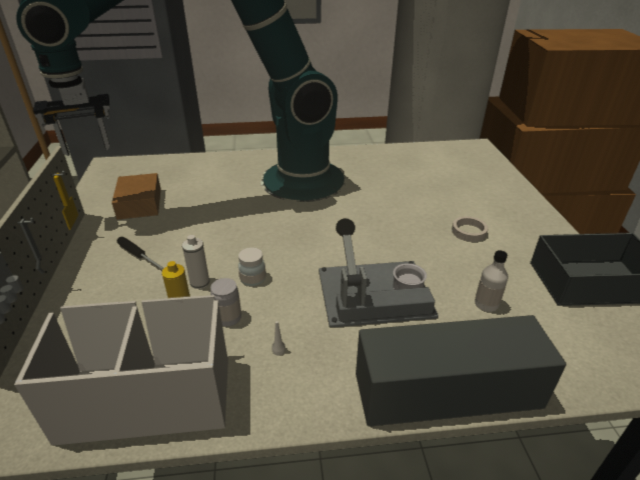

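View pics/side0.png

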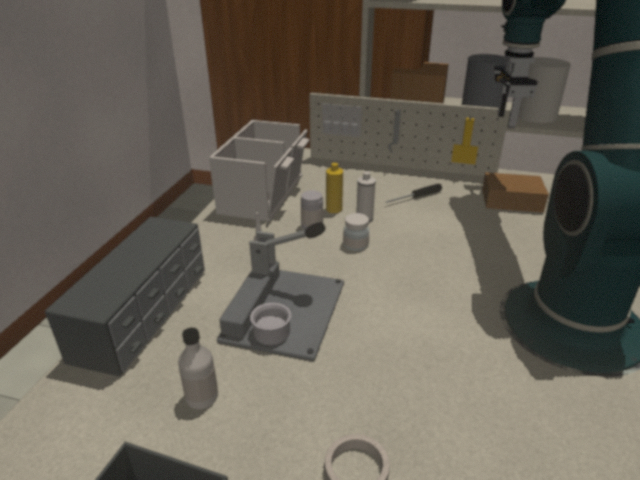

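View pics/wrist0.png

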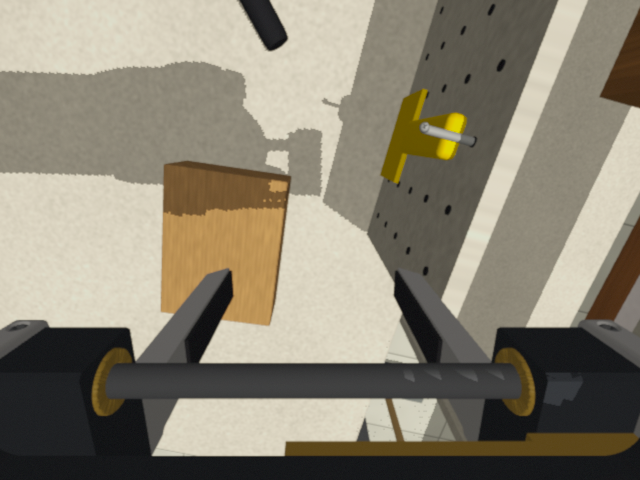

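Run:
```python
import cv2
a=cv2.imread('pics/scene0.png')[215:365,110:460]; b=cv2.imread('pics/side0.png')[150:370,200:400]
cv2.imwrite('pics/sc_crop.png',cv2.resize(a,None,fx=2.28,fy=2.28,interpolation=cv2.INTER_CUBIC))
cv2.imwrite('pics/si_crop.png',cv2.resize(b,None,fx=2.7,fy=2.7,interpolation=cv2.INTER_CUBIC))
```

```text
(no output)
```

View pics/sc_crop.png

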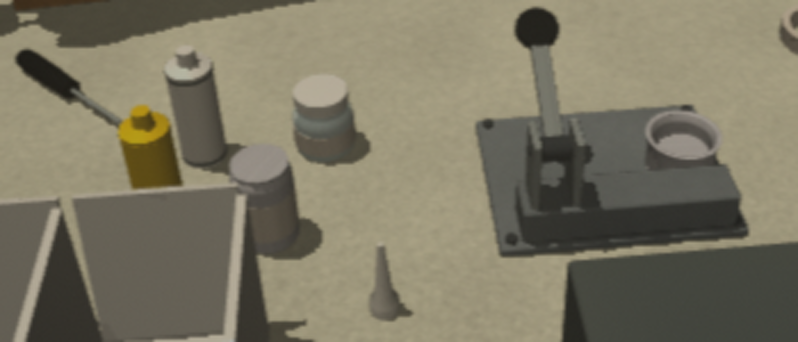

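View pics/si_crop.png

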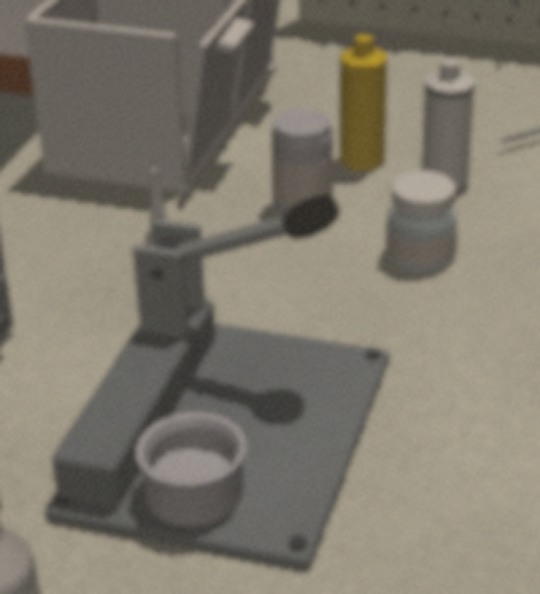

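```bash
cat >> h.py <<'E'
def ray(d,u,v):
    T=d['world_from_camera']; p=np.array([(u-d['cx'])/d['fx'],(v-d['cy'])/d['fy'],1]); return T[:3,3],T[:3,:3]@p
def onz(d,u,v,z):
    o,r=ray(d,u,v); return o+r*(z-o[2])/r[2]
def tri(d1,p1,d2,p2):
    o1,r1=ray(d1,*p1);o2,r2=ray(d2,*p2); r1=r1/np.linalg.norm(r1);r2=r2/np.linalg.norm(r2)
    s=np.linalg.lstsq(np.c_[r1,-r2],o2-o1,rcond=None)[0]; a=o1+s[0]*r1;b=o2+s[1]*r2; return (a+b)/2,np.linalg.norm(a-b)
def load(f): return np.load('pics/'+f+'.npy',allow_pickle=True).item()
E
python3 - <<'E'
from h import *
np.set_printoptions(precision=1,suppress=True)
A=load('scene0.png');B=load('side0.png')
sc=lambda x,y:(110+x/2.28,215+y/2.28); si=lambda x,y:(200+x/2.7,150+y/2.7)
for n,p,q,z in [('cart',(186,50),(450,67),140),('yel',(141,110),(364,41),140),('can',(261,158),(302,122),95),('jar',(321,90),(423,187),75),('seat',(683,135),(191,445),55),('pad',(537,27),(311,213),172),
 ('cornA',(478,122),(388,352),12),('cornB',(695,108),(310,567),12),('cornC',(746,235),(50,513),12)]:
    p=sc(*p);q=si(*q); t,e=tri(A,p,B,q); print(n,onz(A,*p,z)[:2],onz(B,*q,z)[:2],t,e)
print('post foot', onz(A,*sc(503,253),12))
E
```

```text
cart [ 499.6 -299.7] [ 492.1 -291.2] [ 493.7 -300.8  135.6] 0.40571816237235125
yel [ 592.3 -332. ] [ 586.3 -328.3] [ 587.8 -333.4  137.1] 1.05958740056
can [ 621.  -224.8] [ 622.  -227.9] [ 621.5 -225.    96.1] 1.1010519192325305
jar [ 496.1 -169.8] [ 490.8 -170.6] [ 491.8 -170.8   73.4] 3.109764266119198
seat [586.9 199.3] [581.6 196.9] [583.1 198.6  54.1] 4.928233854203074
pad [543.7  49.6] [532.4  53. ] [534.8  49.9 167.9] 4.296346532602369
cornA [491.6  -1.8] [482.9  -2. ] [484.7  -2.6   8.9] 5.026284425011016
cornB [494.  244.1] [479.1 248.2] [482.6 245.7   5.6] 6.601169458807345
cornC [692.  238.7] [673.1 245.9] [680.  240.9   2.8] 7.485764450004584
post foot [689.5  -1.1  12. ]
```

```bash
cat >> h.py <<'E'
from scipy.spatial.transform import Rotation as Ro
def Rt(s): return Ro.from_euler('xyz',s['orientation']).as_matrix()
def wd(d,s):
    T=np.eye(4);T[:3,:3]=Rt(s);T[:3,3]=s['eef_pos']; d=dict(d); d['world_from_camera']=T@d['mount']; return d
E
python3 - <<'E'
from h import *
s=manip.get_state(); R=Rt(s); print(R.round(3)); j=R[:,1]; print('jaw yaw',np.arctan2(j[1],j[0]), manip.tcp_to_tips)
E
```

```text
[[-0.     0.242 -0.97 ]
 [ 0.001 -0.97  -0.242]
 [-1.    -0.001  0.   ]]
jaw yaw -1.3259754668404358 25.0
```

apply_moves([
  [4, 4, 4, -0.1, 1],
  [8, 7, 8, -0.2, 1],
  [11.5, 10.5, 9, -0.245, 1],
  [15, 14, 9, -0.245, 1],
  [18.5, 17.5, 9, -0.245, 1],
  [22, 21, 9, -0.245, 1],
  [25.5, 24.5, 9, -0.245, 1],
  [29, 28, 9, -0.245, 1],
  [32.9, 30.8, 9, -0.245, 1],
  [32.9, 30.8, 9, -0.245, 1],
])

```text
clock: 1.15
eef_pos: [483.1, -294.4, 319.9]
orientation: [-1.847, 1.569, 1.299]
force: [-0.7, -0.8, -0.6]
opening: 94.3
```

Run:
```python
from h import *
d,s=snap('wrist','w1.png'); print(s['clock'],s['eef_pos'],s['qpos'].round(3)); d=wd(d,s); np.save('pics/w1.npy',d,allow_pickle=True)
T=np.linalg.inv(d['world_from_camera'])
for p in [(496,-298,140),(496,-298,120),(496,-298,0)]:
    c=T[:3,:3]@np.array(p)+T[:3,3]; print(p,c[0]/c[2]*d['fx']+d['cx'],c[1]/c[2]*d['fy']+d['cy'])
```

```text
1.15 [ 483.13908887 -294.41887725  319.94558755] [ 0.678  0.248 -0.223  1.645  0.055  1.255 -1.122]
(496, -298, 140) 317.5314234057598 208.74921688548932
(496, -298, 120) 317.339541996727 205.08731052925936
(496, -298, 0) 316.51434183149405 189.3390119032486
```

View pics/w1.png

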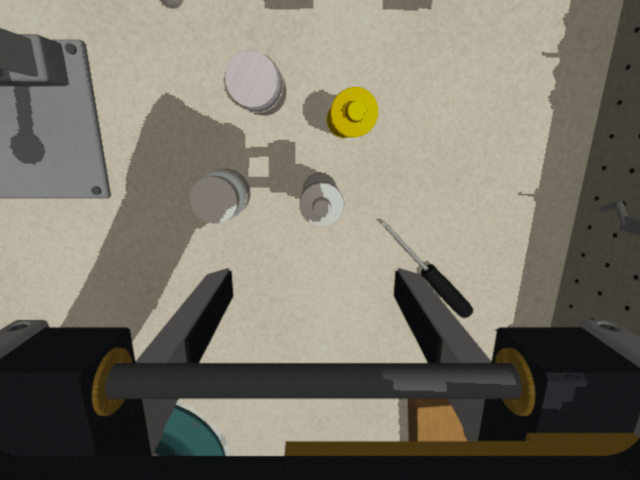

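Run:
```python
import cv2
a=cv2.imread('pics/w1.png')[160:250,260:380]; cv2.imwrite('pics/w1c.png',cv2.resize(a,None,fx=6,fy=6,interpolation=cv2.INTER_CUBIC))
```

```text
(no output)
```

View pics/w1c.png

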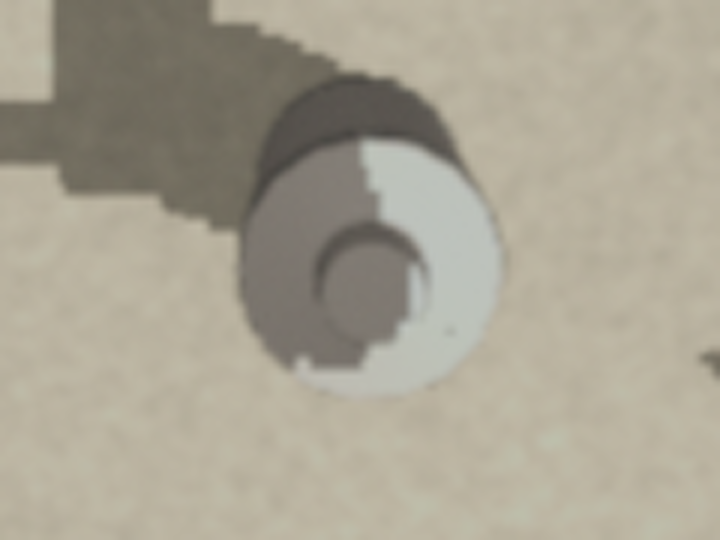

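Run:
```python
from h import *
np.set_printoptions(precision=1,suppress=True)
d=np.load('pics/w1.npy',allow_pickle=True).item()
print(onz(d,321.8,204.7,120),onz(d,321.7,208.3,140))
T=np.linalg.inv(d['world_from_camera']); c=T[:3,:3]@np.array([490,-300,120])+T[:3,3]; print('dia',43*c[2]/d['fx'])
for n,u,v,z in [('yel',354,108,120),('jar',220,197,75),('can',251,80,95),('baseNear',95,190,12),('baseFar',71,47,12)]: print(n,onz(d,u,v,z))
```

```text
[ 496.4 -302.8  120. ] [ 496.5 -302.3  140. ]
dia 46.634009862909856
yel [ 594.5 -333.8  120. ]
jar [ 496.8 -180.7   75. ]
can [ 623.7 -227.7   95. ]
baseNear [495.2  10.6  12. ]
baseFar [673.7   9.4  12. ]
```

apply_moves([
  [1.3, -0.8, 0, 0, 1],
  [1.3, -0.8, -4, 0, 1],
  [1.3, -0.8, -8, 0, 1],
  [1.3, -0.8, -12, 0, 1],
  [1.3, -0.8, -16, 0, 1],
  [1.3, -0.8, -19, 0, 1],
  [1.3, -0.8, -21, 0, 1],
  [1.3, -0.8, -21.9, 0, 1],
  [1.3, -0.8, -21.9, 0, 1],
  [1.3, -0.8, -21.9, 0, 1],
])

```text
clock: 2.2
eef_pos: [498.3, -301.0, 101.6]
orientation: [-2.235, 1.568, 0.913]
force: [0.3, 0.1, 0.4]
opening: 94.1
```

Run:
```python
from h import *
d,s=snap('wrist','w2.png'); d2,_=snap('side','s2.png'); print(s['clock'],s['eef_pos'],s['force'])
a=d['frame'][:, :]; cv2.imwrite('pics/m2.png',np.hstack([cv2.resize(a,(400,300)),cv2.resize(d2['frame'][120:270,270:470],(400,300))]))
```

```text
2.2 [ 498.26105112 -300.96423848  101.64670624] [0.33829926 0.09336695 0.39946285]
```

View pics/m2.png

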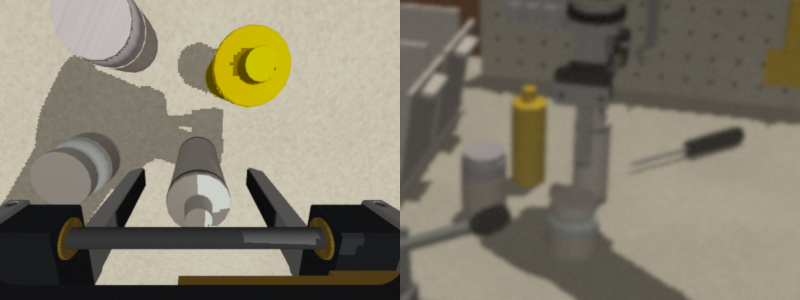

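The white cartridge (about (198,185) in the left tile) stands between the open fingers, and the yellow look-alike is clear of them. I'm closing now.

apply_moves([
  [-0.15, 0, 0, 0, 0.5],
  [-0.15, 0, 0, 0, 0.3],
  [-0.15, 0, 0, 0, 0.3],
  [-0.15, 0, 0, 0, 0.3],
  [-0.15, 0, 0, 0, 0.3],
  [-0.15, 0, 0, 0, 0.3],
  [-0.15, 0, 0, 0, 0.3],
  [-0.15, 0, 0, 0, 0.3],
], grip_force=40)

```text
clock: 3.1
eef_pos: [496.9, -301.0, 101.9]
orientation: [-2.442, 1.568, 0.706]
force: [-0.5, 0.2, -1.1]
opening: 47.1
```

apply_moves([
  [0, 0, 4, 0, 0.3],
  [0, 0, 8, 0, 0.3],
  [0, 0, 12, 0, 0.3],
  [0, 2, 16, 0, 0.3],
  [0, 6, 19, 0, 0.3],
  [0, 10.5, 20, 0, 0.3],
  [0, 15, 20, 0, 0.3],
  [0, 19.5, 20, 0, 0.3],
  [0, 24, 20, 0, 0.3],
  [0, 28.5, 20, 0, 0.3],
])

```text
clock: 4.1
eef_pos: [496.4, -14.2, 301.9]
orientation: [-2.553, 1.568, 0.595]
force: [1.8, 0.0, -0.8]
opening: 47.5
```

apply_moves([
  [0, 4.5, 0, 0, 0.3],
  [0, 9, 0, 0, 0.3],
  [0, 13.5, 0, 0, 0.3],
  [0, 18, 0, 0, 0.3],
  [0, 22, 0, 0, 0.3],
  [0, 22, 0, 0, 0.3],
  [0, 22, 0, 0, 0.3],
])

```text
clock: 4.8
eef_pos: [496.1, 206.5, 301.6]
orientation: [-2.407, 1.569, 0.743]
force: [0.3, -0.9, -2.2]
opening: 47.6
```

Run:
```python
from h import *
d,s=snap('wrist','w3.png'); d2,_=snap('side','s3.png'); R=Rt(s);print(s['clock'],s['eef_pos'],s['force'],s['opening'],np.arctan2(R[1,1],R[0,1]),s['qpos'].round(2))
```

```text
4.8 [496.05943844 206.45109935 301.63260902] [ 0.30206063 -0.90690954 -2.21142548] 47.56696683289307 -1.5626584433529447 [ 0.03  0.24 -0.57  1.73  0.14  1.21 -2.14]
```

View pics/w3.png

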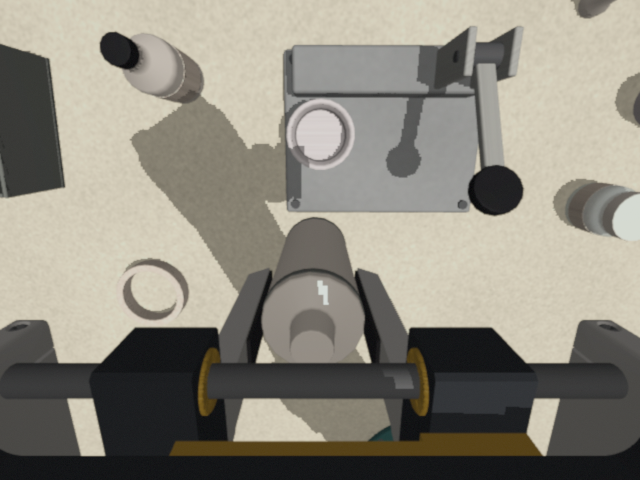

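View pics/s3.png

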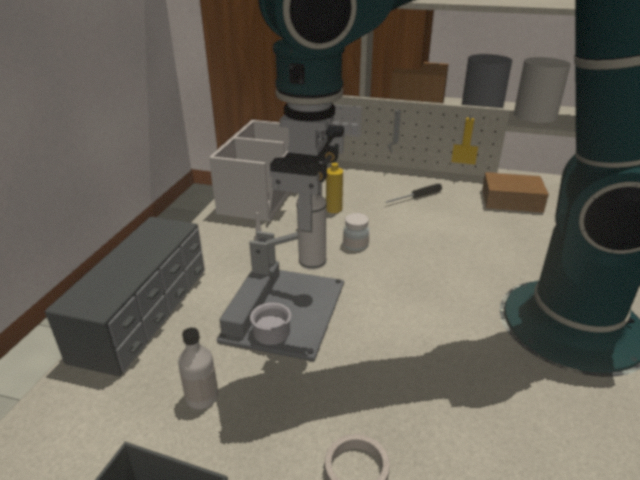

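Run:
```python
from h import *
np.set_printoptions(precision=1,suppress=True)
D=load('w3.png'); d=wd(D,D['state']); 
g=D['frame']; c=g[85:225,270:540]; cv2.imwrite('pics/w3c.png',cv2.resize(c,None,fx=2.9,fy=2.9,interpolation=cv2.INTER_CUBIC))
print('rim',onz(d,320.5,133.5,55)); 
for p in [(288,212),(470,212)]: print(onz(d,*p,12))
print('pad',onz(d,495.5,189,172)); print('seat dia',onz(d,287,133.5,55)[1]-onz(d,354,133.5,55)[1], onz(d,320,99,55)[0]-onz(d,320,168,55)[0])
```

```text
rim [584.1 199.7  55. ]
[482.4 241.5  12. ]
[484.7  -5.8  12. ]
pad [537.7  51.9 172. ]
seat dia 77.24973001136155 76.1669090521716
```

View pics/w3c.png

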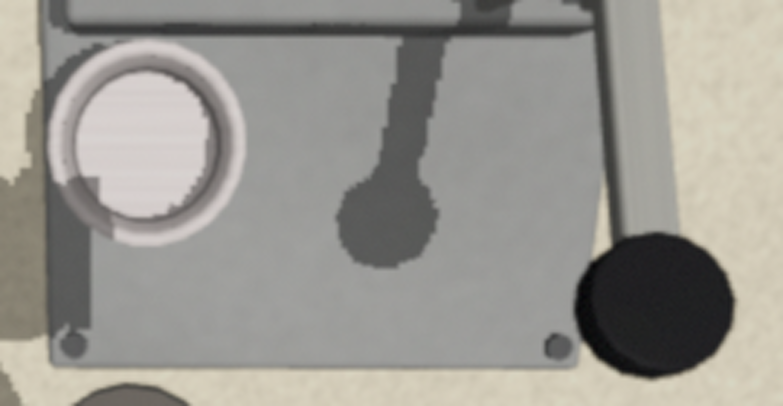

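apply_moves([
  [1, -0.75, -4, 0, 0.3],
  [1, -0.75, -8, 0, 0.3],
  [1, -0.75, -12, 0, 0.3],
  [1, -0.75, -15, 0, 0.3],
  [1, -0.75, -17, 0, 0.3],
  [1, -0.75, -17, 0, 0.3],
  [1, -0.75, -17, 0, 0.3],
])

```text
clock: 5.6
eef_pos: [506.9, 196.7, 132.4]
orientation: [-2.748, 1.568, 0.398]
force: [0.9, -0.1, -1.5]
opening: 47.0
```

Run:
```python
from h import *
d2,s=snap('side','s4.png'); print(s['eef_pos'],s['force'])
cv2.imwrite('pics/s4c.png',cv2.resize(d2['frame'][180:380,200:400],(600,600),interpolation=cv2.INTER_CUBIC))
```

```text
[506.93740963 196.71024715 132.44161958] [ 0.93081234 -0.14124213 -1.45735215]
```

View pics/s4c.png

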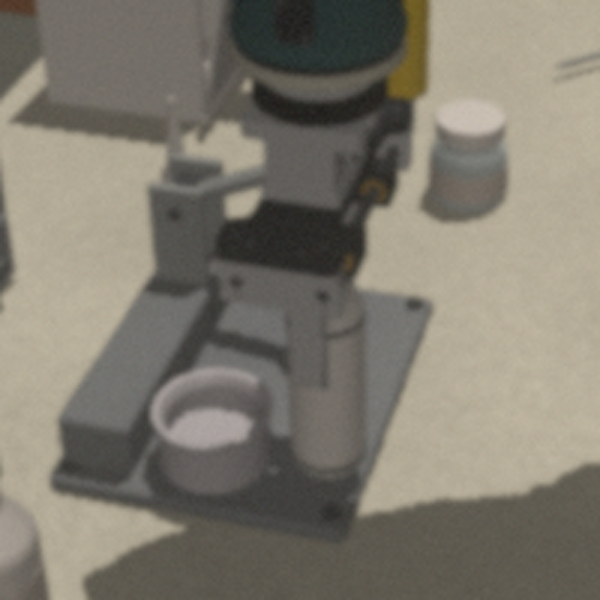

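apply_moves([
  [1, 0.25, 0, 0, 0.3],
  [1.7, 0.25, 0, 0, 0.3],
  [2.4, 0.25, 0, 0, 0.3],
  [3.1, 0.25, 0, 0, 0.3],
  [3.8, 0.25, 0, 0, 0.3],
  [4.4, 0.25, 0, 0, 0.3],
  [5, 0.25, 0, 0, 0.3],
  [5, 0.25, 0, 0, 0.3],
], grip_force=30)

```text
clock: 6.45
eef_pos: [558.1, 199.6, 133.2]
orientation: [-2.723, 1.567, 0.422]
force: [-2.1, 0.4, 2.7]
opening: 46.9
```

Run:
```python
from h import *
d2,s=snap('side','s5.png'); print(s['eef_pos'],s['force'],s['torque'])
cv2.imwrite('pics/s5c.png',cv2.resize(d2['frame'][180:380,200:400],(600,600),interpolation=cv2.INTER_CUBIC))
```

```text
[558.10575297 199.58577766 133.21539611] [-2.13506669  0.41757869  2.745997  ] [ 0.11179142  0.83644592 -0.00590234]
```

View pics/s5c.png

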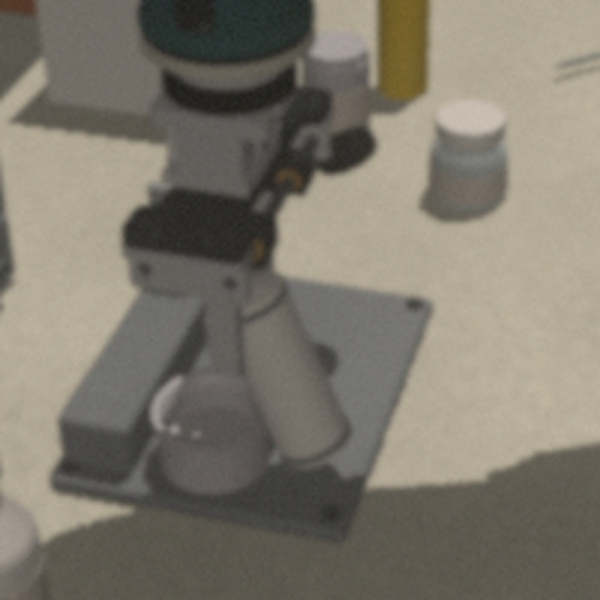

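It tips as predicted, with the rim holding the bottom back and the body leaning from (265,290) to (320,450) in the crop. I'll push on to about 45°.

apply_moves([
  [0.6, 0, 0, 0, 0.3],
  [1.2, 0, 0, 0, 0.3],
  [1.8, 0, 0, 0, 0.3],
  [2.4, 0, 0, 0, 0.3],
  [2.4, 0, 0, 0, 0.3],
])

```text
clock: 7.0
eef_pos: [582.7, 199.5, 133.3]
orientation: [-2.751, 1.566, 0.394]
force: [-2.4, -0.8, 1.4]
opening: 47.0
```

Run:
```python
from h import *
d2,s=snap('side','s6.png'); print(s['eef_pos'],s['force'],s['torque'])
cv2.imwrite('pics/s6c.png',cv2.resize(d2['frame'][180:380,200:400],(600,600),interpolation=cv2.INTER_CUBIC))
```

```text
[582.74141977 199.51125633 133.25408445] [-2.35180904 -0.81154031  1.43749764] [-0.08982844  0.54477663  0.07349251]
```

View pics/s6c.png

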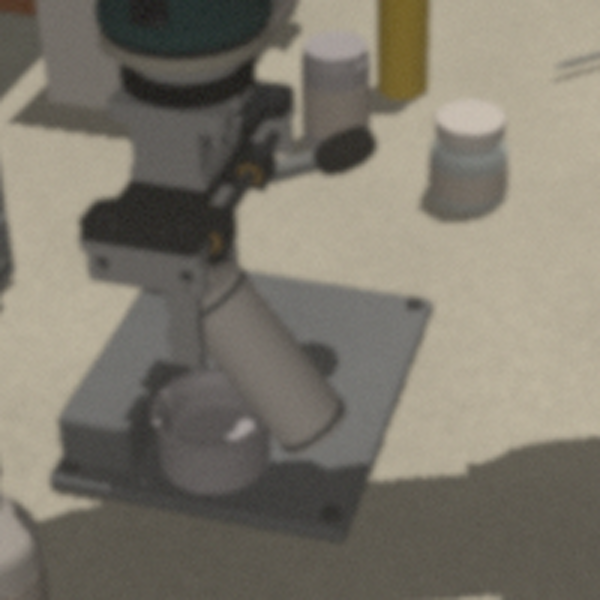

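```bash
cat >> h.py <<'E'
def tilt(d,p,q,y=199.5):
    P=[]
    for u,v in (p,q):
        o,r=ray(d,u,v); P.append(o+r*(y-o[1])/r[1])
    w=P[0]-P[1]; return P, np.degrees(np.arctan2(w[0],w[2])), np.linalg.norm(w)
E
python3 - <<'E'
from h import *
B=load('s6.png'); f=lambda x,y:(200+x/3,180+y/3)
for a,b,y in [((243,280),(342,405),199.5),((202,315),(292,448),199.5),((222,297),(317,427),199.5)]: print(tilt(B,f(*a),f(*b),y))
E
```

```text
([array([554.83823896, 199.5       , 160.7620279 ]), array([493.94092348, 199.5       ,  76.35149166])], np.float64(35.808267133968265), np.float64(104.08468504381118))
([array([582.96916653, 199.5       , 128.78276564]), array([527.72567867, 199.5       ,  32.79965569])], np.float64(29.92276218948057), np.float64(110.7456561088517))
([array([569.03404201, 199.5       , 145.28947602]), array([510.57616676, 199.5       ,  54.49977504])], np.float64(32.776765435683565), np.float64(107.98191043518108))
```

```bash
cat > edge.py <<'E'
from h import *
def edges(fn,x0,y0,x1,y1):
    B=load(fn); g=cv2.cvtColor(B['frame'],cv2.COLOR_BGR2GRAY)[y0:y1,x0:x1]
    g=cv2.resize(g,None,fx=3,fy=3,interpolation=cv2.INTER_CUBIC)
    L=cv2.createLineSegmentDetector().detect(g)[0].reshape(-1,4)
    for l in L:
        n=np.hypot(l[2]-l[0],l[3]-l[1])
        if n<45: continue
        P,t,w=tilt(B,(x0+l[0]/3,y0+l[1]/3),(x0+l[2]/3,y0+l[3]/3)); t=(t+90)%180-90
        print(l.round(0),'len',round(n),'tilt',round(t,1))
E
python3 - <<'E'
from edge import *
print('s4');edges('s4.png',280,250,340,350)
print('s5');edges('s5.png',270,250,330,350)
print('s6');edges('s6.png',250,250,330,350)
E
```

```text
s4
[179. 135. 129. 270.] len 143 tilt -15.0
[97. 68.  0. 53.] len 97 tilt -89.9
[  0. 124.  44. 137.] len 46 tilt 81.5
s5
[175. 230. 151. 282.] len 58 tilt -18.0
[ 80.  67. 178.  82.] len 99 tilt -89.7
s6
[85.  0. 86. 56.] len 55 tilt -1.6
[236. 229. 217. 270.] len 46 tilt -17.9
[102.  61. 238.  83.] len 138 tilt -89.9
```

Run:
```python
from h import *
def z(fn,x0,y0,n):
    g=load(fn)['frame'][y0:y0+100,x0:x0+80]; g=cv2.resize(g,None,fx=5,fy=5,interpolation=cv2.INTER_CUBIC)
    g=cv2.createCLAHE(4,(2,2)).apply(cv2.cvtColor(g,cv2.COLOR_BGR2GRAY)); return g
cv2.imwrite('pics/z.png',np.hstack([z('s4.png',270,250,0),z('s6.png',250,250,0)]))
```

```text
(no output)
```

View pics/z.png

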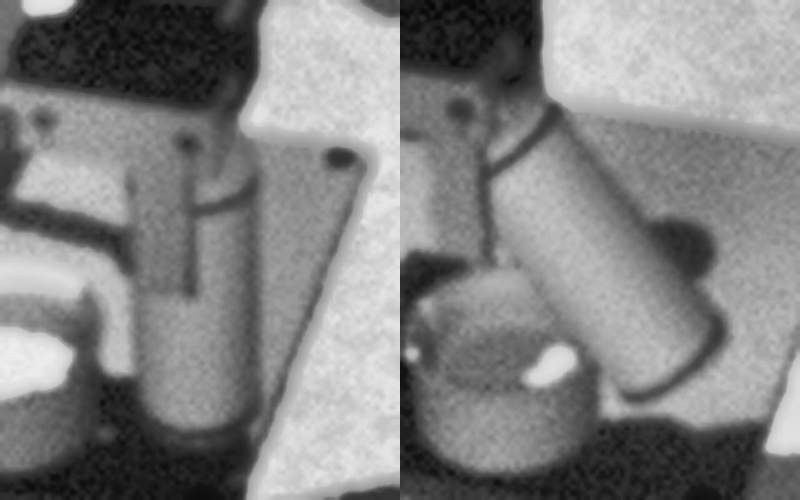

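Run:
```python
from h import *
B=load('s6.png'); f=lambda x,y:(250+(x-400)/5,250+y/5); k=lambda x,y:(270+x/5,250+y/5)
for a,b in [((565,118),(722,315)),((490,180),(622,390)),((540,230),(622,390))]: print(tilt(B,f(*a),f(*b))[1])
print(tilt(load('s4.png'),k(257,180),k(257,410))[1:],tilt(load('s4.png'),k(135,300),k(140,400))[1:])
```

```text
36.074662319378035
27.69318702257019
22.351919287202175
(np.float64(-0.16169605893827702), np.float64(109.75384923871182)) (np.float64(0.6381619386054015), np.float64(49.787577143664805))
```

Run:
```python
from h import *
B=load('s6.png'); f=lambda x,y:(250+(x-400)/5,250+y/5)
def nrm(a,b): n=np.cross(ray(B,*f(*a))[1],ray(B,*f(*b))[1]); return n/np.linalg.norm(n)
n1=nrm((565,118),(722,315))
for l in [((490,180),(622,390)),((495,185),(625,385)),((520,225),(622,385)),((520,225),(630,390))]:
    d=np.cross(n1,nrm(*l)); d/=np.linalg.norm(d)*np.sign(d[2]); print(d,np.degrees(np.arccos(d[2])))
# predicted silhouette: axis in xz plane at theta through grasp point
T=np.linalg.inv(B['world_from_camera'])
def pr(p): c=T[:3,:3]@p+T[:3,3]; return np.array([c[0]/c[2]*B['fx']+B['cx'],c[1]/c[2]*B['fy']+B['cy']])
G=np.array([582.7,199.5,127.3])
for th in (30,36,40,45):
    t=np.radians(th); a=np.array([np.sin(t),0,np.cos(t)]); 
    for nme,q in [('botc',G-95*a),('top',G+25*a)]:
        u=pr(q); print(th,nme,((u-[250,250])*5+[400,0]).round(0))
```

```text
[-0.49873411  0.79382787  0.34799654] 69.63517659141681
[-0.52303766  0.79269286  0.31316072] 71.75018606594398
[-0.50732573  0.79359433  0.33589975] 70.37273937075798
[-0.55118468  0.7894053   0.27024937] 74.32089386076856
30 botc [617. 369.]
30 top [452. 126.]
36 botc [638. 362.]
36 top [447. 128.]
40 botc [650. 357.]
40 top [443. 130.]
45 botc [665. 348.]
45 top [439. 132.]
```

Run:
```python
from h import *
B=load('s6.png');T=np.linalg.inv(B['world_from_camera'])
def pr(p): c=T[:3,:3]@p+T[:3,3]; return np.array([c[0]/c[2]*B['fx']+B['cx'],c[1]/c[2]*B['fy']+B['cy']])
for z in (31,60,126,151): print('upright',z,((pr(np.array([506.9,196.7,z]))-[270,250])*5).round(0))
# silhouettes of tilted cylinder by projecting circles
G=np.array([582.7,199.5,127.3])
for th in (30,36,40,45):
    t=np.radians(th); a=np.array([np.sin(t),0,np.cos(t)]); e=np.array([np.cos(t),0,-np.sin(t)]); y=np.array([0,1.,0])
    out=[]
    for s in (-95,-20,15):
        P=np.array([pr(G+a*s+24*(np.cos(k)*e+np.sin(k)*y)) for k in np.linspace(0,2*np.pi,60)]); P=(P-[250,250])*5+[400,0]
        n=(pr(G-95*a)-pr(G))@np.array([[0,1],[-1,0]]); h=P@n
        out.append((P[h.argmax()].round(0),P[h.argmin()].round(0)))
    print(th,out)
```

```text
upright 31 [191. 405.]
upright 60 [190. 348.]
upright 126 [186. 210.]
upright 151 [185. 155.]
30 [(array([565., 405.]), array([668., 332.])), (array([461., 256.]), array([569., 182.])), (array([411., 184.]), array([520., 109.]))]
36 [(array([589., 404.]), array([686., 321.])), (array([470., 260.]), array([570., 177.])), (array([412., 191.]), array([514., 107.]))]
40 [(array([604., 401.]), array([697., 313.])), (array([475., 262.]), array([571., 173.])), (array([412., 194.]), array([510., 105.]))]
45 [(array([622., 396.]), array([710., 302.])), (array([481., 262.]), array([571., 168.])), (array([413., 199.]), array([505., 104.]))]
```

apply_moves([
  [0.5, 0, 0, 0, 0.3],
  [1, 0, 0, 0, 0.3],
  [1.5, 0, 0, 0, 0.3],
  [1.5, 0, 0, 0, 0.3],
])

```text
clock: 7.45
eef_pos: [598.2, 199.6, 133.4]
orientation: [-2.758, 1.565, 0.387]
force: [-1.2, -0.5, 1.1]
opening: 47.1
```

```bash
cat > look.py <<'E'
from h import *
import sys
fn,x0,y0=sys.argv[1],int(sys.argv[2]),int(sys.argv[3])
d,s=snap('side',fn); print(s['clock'],s['eef_pos'],s['force'],s['opening'])
g=d['frame'][y0:y0+110,x0:x0+150]; g=cv2.resize(g,None,fx=5,fy=5,interpolation=cv2.INTER_CUBIC)
cv2.imwrite('pics/c'+fn,cv2.createCLAHE(4,(2,2)).apply(cv2.cvtColor(g,cv2.COLOR_BGR2GRAY)))
E
python3 look.py s7.png 220 240
```

```text
7.45 [598.21232042 199.55295596 133.40330561] [-1.1561988  -0.54865768  1.09366057] 47.125583255552414
```

View pics/cs7.png

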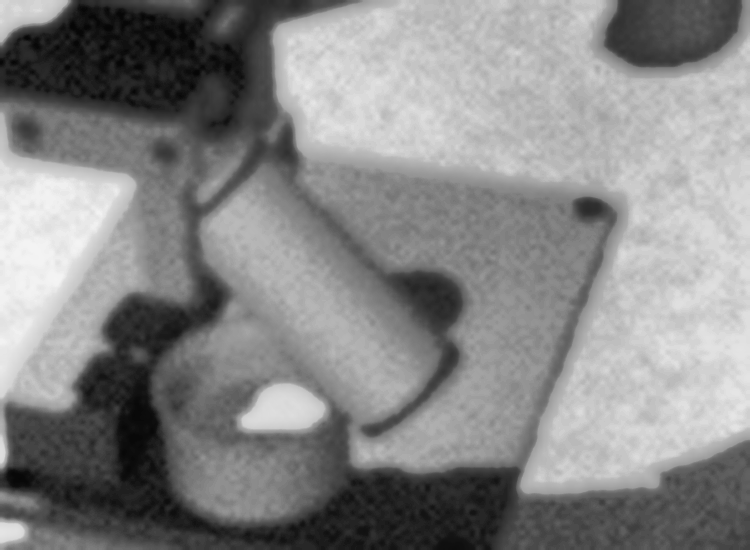

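Run:
```python
from h import *
B=load('s7.png'); f=lambda x,y:(220+x/5,240+y/5); k=lambda x,y:(270+x/5,250+y/5)
P,t,l=tilt(B,f(232,182),f(410,390),199.5); print(P,t,l)
P,t,l=tilt(B,k(197,175),k(197,405),196.7); print('upright ref',P,t,l)
B=load('s6.png');f=lambda x,y:(250+(x-400)/5,250+y/5);P,t,l=tilt(B,f(525,152),f(672,352),199.5); print('s6',P,t,l)
```

```text
[array([583.55680791, 199.5       , 148.38176421]), array([517.61168911, 199.5       ,  63.66340505])] 37.89733665150214 107.35901952265466
upright ref [array([502.64728387, 196.7       , 142.68928365]), array([504.40167107, 196.7       ,  31.57773526])] -0.9045921102054815 111.12539790036631
s6 [array([567.25735605, 199.5       , 142.45137973]), array([512.98893907, 199.5       ,  58.76321675])] 32.96179100023423 99.74351961222305
```

Run:
```python
from h import *
d,s=snap('wrist','w7.png')
```

```text
(no output)
```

View pics/w7.png

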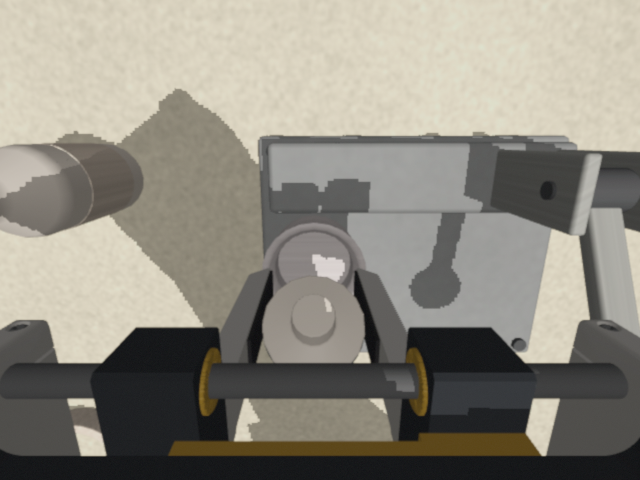

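Run:
```python
from h import *
np.set_printoptions(precision=1,suppress=True)
D=load('w7.png'); d=wd(D,D['state'])
for z in (165,174,185): print(onz(d,314,317,z))
D3=load('w3.png'); d3=wd(D3,D3['state']); print('upright ref nose', onz(d3,312,345,341), D3['state']['eef_pos'])
```

```text
[607.5 199.6 165. ]
[612.6 199.7 174. ]
[618.8 199.7 185. ]
upright ref nose [497.7 207.3 341. ] [496.1 206.5 301.6]
```

apply_moves([
  [0.3, 0, 0, 0, 0.3],
  [0.3, 0, 0, 0, 0.3],
  [0.3, 0, 0, 0, 0.3],
  [0.3, 0, 0, 0, 0.3],
  [0.3, 0, 0, 0, 0.3],
  [0.3, 0, 0, 0, 0.3],
  [0.3, 0, 0, 0, 0.3],
  [0.3, 0, 0, 0, 0.3],
  [0.3, 0, 0, 0, 0.3],
  [0.3, 0, 0, 0, 0.3],
])

```text
clock: 8.55
eef_pos: [600.8, 199.6, 133.6]
orientation: [-2.779, 1.565, 0.366]
force: [-1.5, 0.6, 0.4]
opening: 46.9
```

```bash
python3 look.py s8.png 220 240; python3 -c "
from h import *
d,s=snap('wrist','w8.png')"
```

```text
8.55 [600.81326838 199.64350138 133.56597557] [-1.54098888  0.63166072  0.38549758] 46.876959364870956
```

View pics/cs8.png

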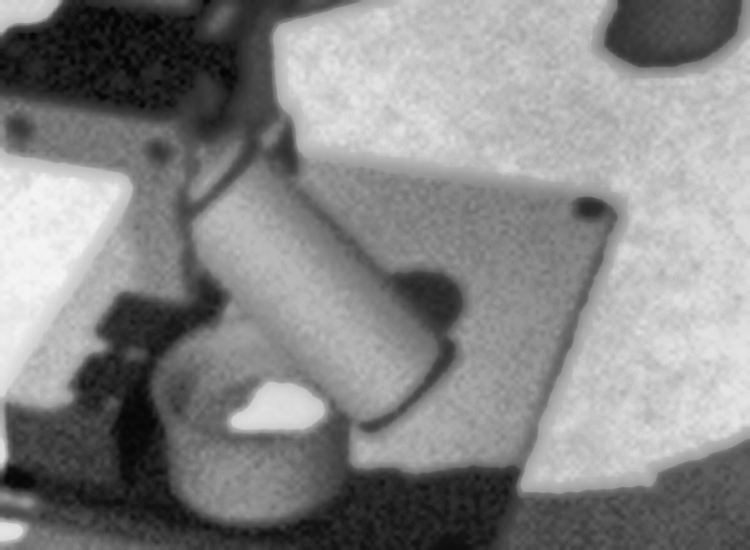

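View pics/w8.png

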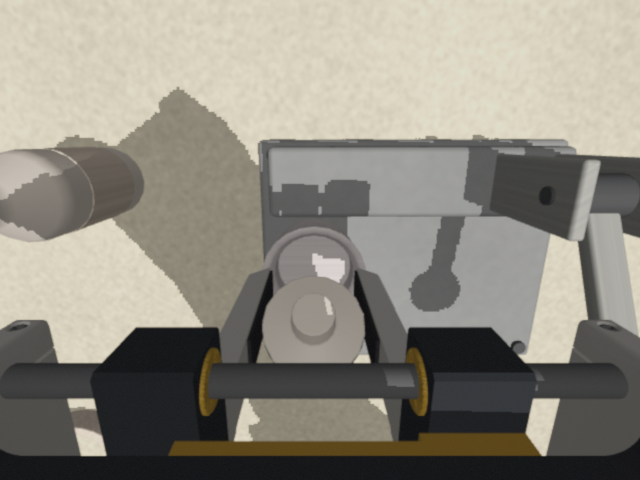

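Run:
```python
from h import *
D=load('w8.png'); d=wd(D,D['state']); B=load('s8.png')
P,t,l=tilt(B,(220+225/5,240+180/5),(220+407/5,240+387/5),199.5); print(P,t,l)
for off in (0,2.5):
    b=P[1]+[off,0,0]
    for z in np.arange(160,182,2):
        n=onz(d,314,316,z); v=n-b
        if abs(np.linalg.norm(v)-140)<2: print(off,n.round(1),np.linalg.norm(v).round(1),np.degrees(np.arctan2(v[0],v[2])).round(1))
```

```text
[array([586.24899278, 199.5       , 148.77128293]), array([518.76499849, 199.5       ,  64.88593126])] 38.81594312951949 107.66077146103216
0 [612.4 199.7 168. ] 139.3 42.3
0 [613.6 199.7 170. ] 141.5 42.0
2.5 [613.6 199.7 170. ] 139.9 41.3
```

apply_moves([
  [-1, 0, 0.5, 0, 0.3],
  [-2.5, 0, 1, 0, 0.3],
  [-4.5, 0, 1, 0, 0.3],
  [-6.5, 0, 1, 0, 0.3],
  [-8.5, 0, 1, 0, 0.3],
  [-10.5, 0, 1, 0, 0.3],
  [-12.5, 0, 1, 0, 0.3],
  [-14.5, 0, 1, 0, 0.3],
  [-15.5, 0, 1, 0, 0.3],
  [-15.5, 0, 1, 0, 0.3],
])

```text
clock: 9.65
eef_pos: [445.0, 199.6, 143.9]
orientation: [-2.882, 1.565, 0.264]
force: [0.5, -0.9, -1.4]
opening: 46.8
```

```bash
python3 look.py s9.png 270 240; python3 -c "
from h import *
d,s=snap('wrist','w9.png')"
```

```text
9.65 [445.0327706  199.6025469  143.93099779] [ 0.4678371  -0.89573937 -1.38491961] 46.819761688626116
```

View pics/cs9.png

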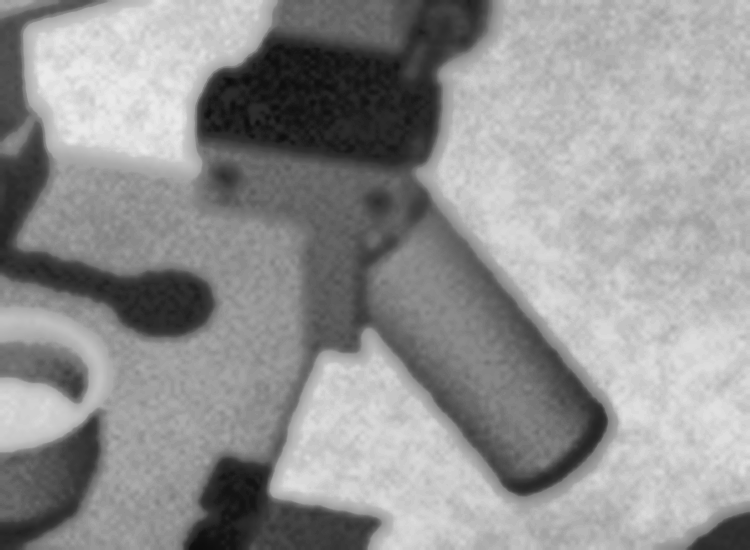

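View pics/w9.png

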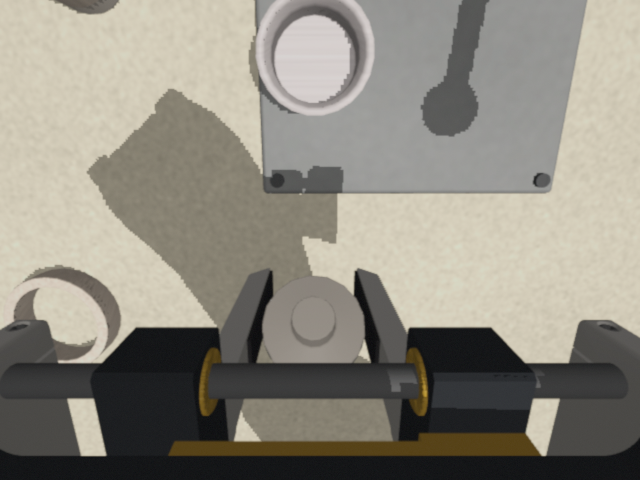

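Run:
```python
from h import *
B=load('s9.png'); f=lambda x,y:(270+x/5,240+y/5)
for a,b in [((430,205),(605,410)),((370,325),(518,490)),((400,250),(563,452))]: print(tilt(B,f(*a),f(*b),199.6))
```

```text
([array([417.23264806, 199.6       , 170.54567352]), array([350.78648563, 199.6       ,  92.14509178])], np.float64(40.28198605683422), np.float64(102.77034455846498))
([array([437.3378555 , 199.6       , 112.62811419]), array([379.88808159, 199.6       ,  46.52488973])], np.float64(40.993639381399056), np.float64(87.57918021011915))
([array([427.27357313, 199.6       , 148.80585549]), array([364.49826272, 199.6       ,  68.88359337])], np.float64(38.14802673915437), np.float64(101.62828138803388))
```

apply_moves([
  [0, 0, 0, 0, 0.3],
  [0, 0, 0, 0, 0.3],
  [0, 0, 0, 0, 0.3],
  [0, 0, 0, 0, 0.3],
  [0, 0, 0, 0, 0.3],
  [0, 0, 0, 0, 0.3],
  [0, 0, -1.5, 0, 0.3],
  [0, 0, -2.5, 0, 0.3],
  [0, 0, -2.5, 0, 0.3],
])

```text
clock: 10.65
eef_pos: [445.8, 199.3, 117.7]
orientation: [-2.792, 1.566, 0.353]
force: [-0.1, -0.3, -1.6]
opening: 47.2
```

apply_moves([
  [0, 0, 0, 0, 0.3],
  [0, 0, 0, 0, 0.3],
  [0, 0, 0, 0, 0.3],
  [0, 0, 0, 0, 0.3],
], grip_force=12)

```text
clock: 11.05
eef_pos: [446.0, 199.3, 118.0]
orientation: [-2.801, 1.566, 0.344]
force: [-0.3, 0.5, -1.7]
opening: 47.7
```

```bash
python3 look.py s10.png 270 240
```

```text
11.05 [445.96160576 199.33040179 118.00950585] [-0.34436054  0.53444729 -1.7180796 ] 47.70515744287822
```

View pics/cs10.png

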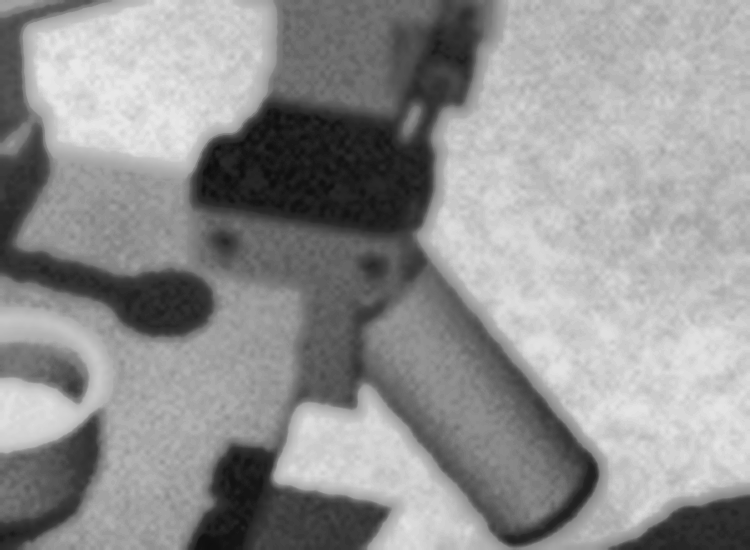

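apply_moves([
  [0, 0, 0, 0, 0.3],
  [0, 0, 0, 0, 0.3],
  [0, 0, 0, 0, 0.3],
  [0, 0, 0, 0, 0.3],
], grip_force=6)

```text
clock: 11.5
eef_pos: [445.9, 199.3, 117.9]
orientation: [-2.799, 1.566, 0.346]
force: [0.1, 0.3, -1.6]
opening: 47.3
```

```bash
python3 look.py s11.png 270 240
```

```text
11.5 [445.92980298 199.31972039 117.9454197 ] [ 0.07479948  0.28706822 -1.55026523] 47.280702586771355
```

View pics/cs11.png

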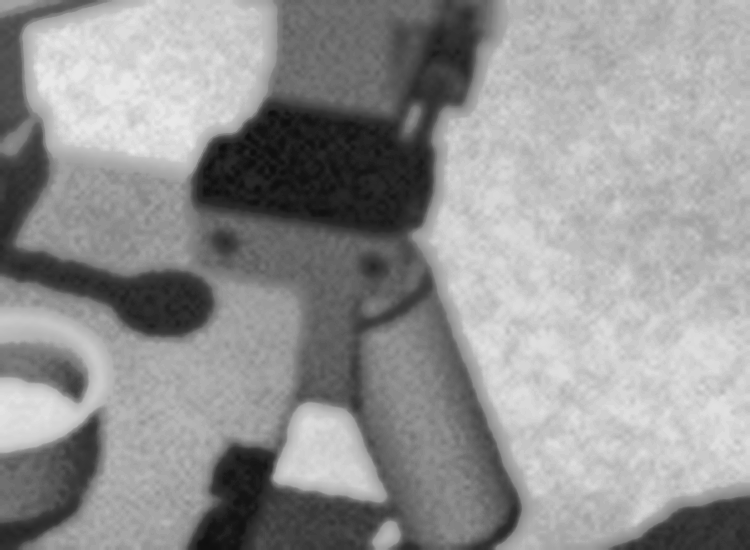

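apply_moves([
  [0, 0, 0, 0, 0.3],
  [0, 0, 0, 0, 0.3],
  [0, 0, 0, 0, 0.3],
  [0, 0, 0, 0, 0.3],
], grip_force=4)

```text
clock: 11.95
eef_pos: [445.9, 199.3, 117.9]
orientation: [-2.8, 1.566, 0.345]
force: [0.5, -0.3, -0.9]
opening: 47.5
```

```bash
python3 look.py s12.png 270 240
```

```text
11.95 [445.92765535 199.28804937 117.93198289] [ 0.52083635 -0.28395378 -0.88139193] 47.513246669699974
```

View pics/cs12.png

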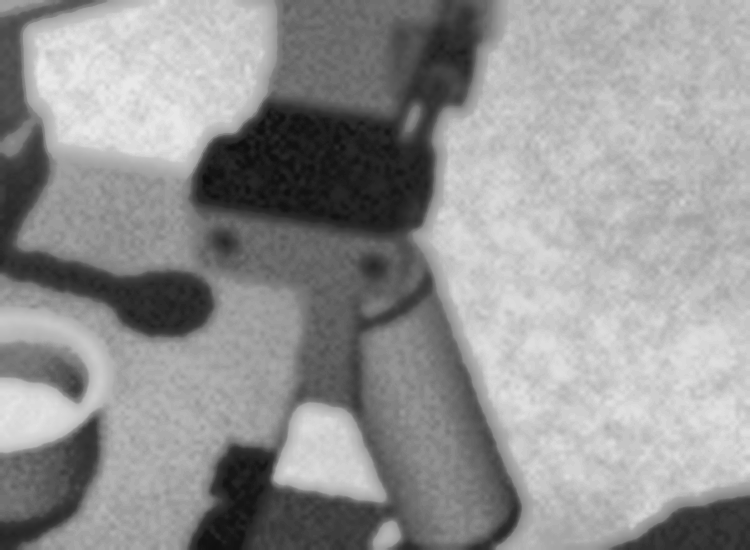

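apply_moves([
  [0, 0, 0.5, 0, 0.3],
  [0, 0, 1, 0, 0.3],
  [0, 0, 1.5, 0, 0.3],
  [0, 0, 1.5, 0, 0.3],
  [0, 0, 1.5, 0, 0.3],
], grip_force=5)

```text
clock: 12.5
eef_pos: [446.0, 199.3, 133.1]
orientation: [-2.814, 1.566, 0.331]
force: [-0.7, -0.2, -3.0]
opening: 47.6
```

```bash
python3 look.py s13.png 270 240
```

```text
12.5 [446.02322293 199.27332755 133.11889297] [-0.68984931 -0.18320769 -2.95088216] 47.611166341253
```

View pics/cs13.png

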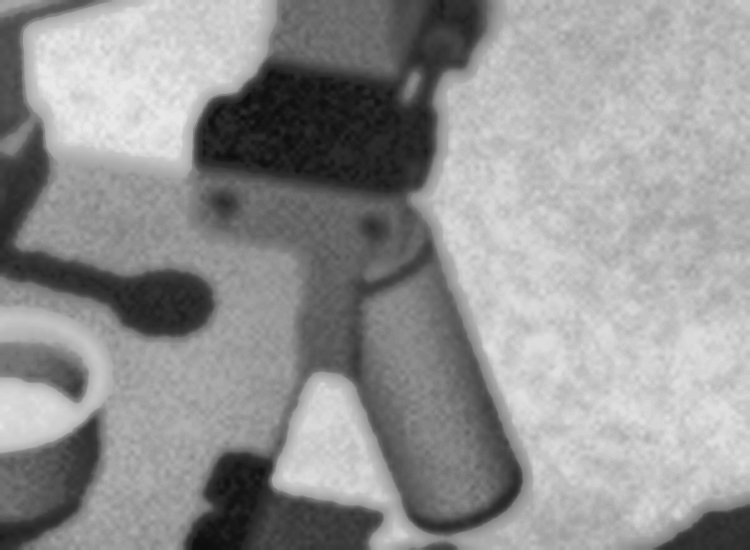

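Run:
```python
from h import *
B=load('s13.png'); f=lambda x,y:(270+x/5,240+y/5)
for a,b in [((435,245),(520,475)),((360,385),(412,515)),((397,265),(466,497))]: print(tilt(B,f(*a),f(*b),199.3))
```

```text
([array([414.92667407, 199.3       , 153.29616346]), array([379.57424685, 199.3       ,  53.76125518])], np.float64(19.553825777033683), np.float64(105.62666365707078))
([array([440.54857523, 199.3       ,  83.34325043]), array([419.26916834, 199.3       ,  23.92395917])], np.float64(19.70360711258258), np.float64(63.11469980299804))
([array([428.2297163 , 199.3       , 141.68427401]), array([399.12590737, 199.3       ,  38.03827137])], np.float64(15.684747745772976), np.float64(107.6546587888691))
```

apply_moves([
  [0, 0, -1, 0, 0.3],
  [0, 0, -2, 0, 0.3],
  [0, 0, -2.7, 0, 0.3],
  [0, 0, -3.2, 0, 0.3],
  [-0.6, 0, -3.2, 0, 0.3],
  [-1.2, 0, -3.2, 0, 0.3],
  [-1.8, 0, -3.2, 0, 0.3],
  [-2.4, 0, -3.3, 0, 0.3],
  [-3, 0, -3.4, 0, 0.3],
  [-3, 0, -3.4, 0, 0.3],
], grip_force=4)

```text
clock: 13.55
eef_pos: [415.1, 199.2, 99.0]
orientation: [-2.863, 1.566, 0.283]
force: [-1.1, -0.0, 1.9]
opening: 47.6
```

```bash
python3 look.py s14.png 270 260
```

```text
13.55 [415.12694785 199.24677704  99.009687  ] [-1.13017913 -0.01131317  1.92874446] 47.598612730494494
```

View pics/cs14.png

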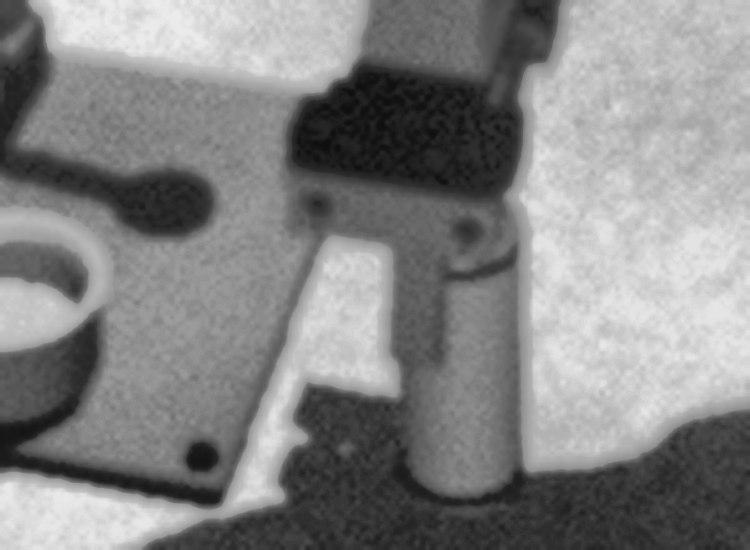

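The cartridge now stands upright on the shelf, its edges vertical at x≈405–520 in the crop. I'll open here, re-measure and take a centred grip.

apply_moves([
  [0, 0, 0, 0, 0.6],
  [0, 0, 0, 0, 0.8],
  [0, 0, 0, 0, 0.8],
  [0, 0, 0, 0, 0.8],
  [0, 0, 0, 0, 0.8],
], grip_force=30)

```text
clock: 14.1
eef_pos: [415.6, 199.2, 99.0]
orientation: [-2.845, 1.566, 0.3]
force: [0.1, 0.6, 1.1]
opening: 75.0
```

```bash
python3 look.py s15.png 270 260
python3 - <<'E'
from h import *
d,s=snap('wrist','w15.png'); R=Rt(s); print(np.arctan2(R[1,1],R[0,1]))
E
```

```text
14.1 [415.58004269 199.21116075  98.98207315] [0.06897627 0.61924936 1.07670882] 75.01229940868949
-1.5671708152256898
```

View pics/w15.png

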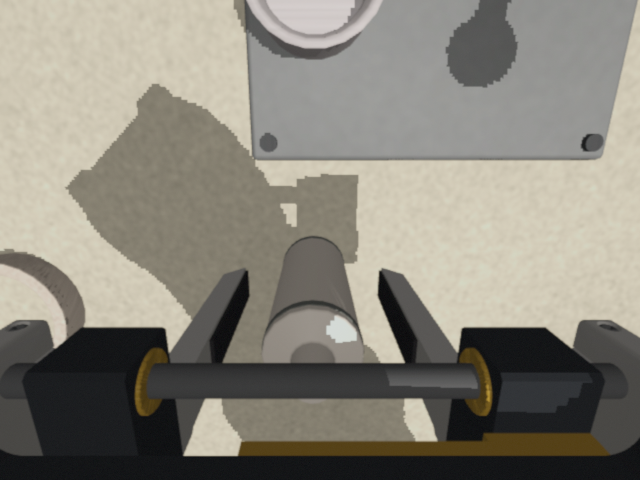

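View pics/cs15.png

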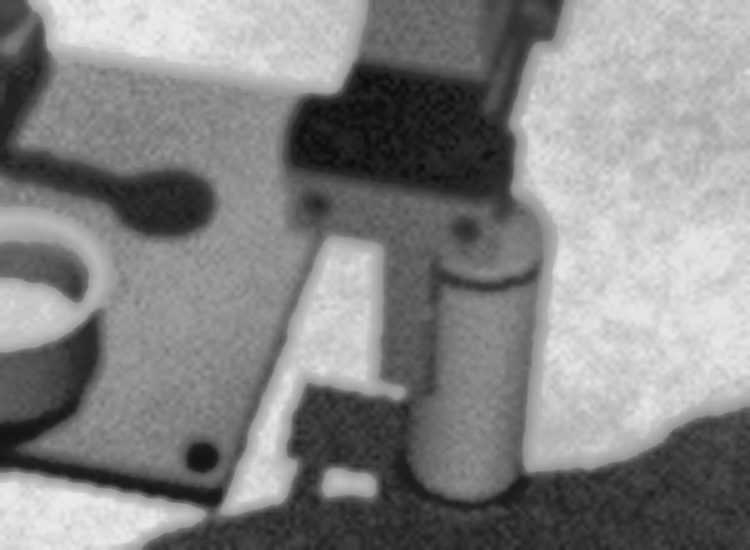

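apply_moves([
  [0, 0, 0, 0, 0.8],
  [0, 0, 0, 0, 0.8],
  [0, 0, 0, 0, 0.8],
  [0, 0, 0, 0, 0.8],
  [0, 0, 0, 0, 0.8],
  [0, 0, 0, 0, 0.8],
])

```text
clock: 14.8
eef_pos: [415.5, 199.2, 99.0]
orientation: [-2.847, 1.566, 0.298]
force: [-0.2, 0.1, -0.3]
opening: 75.3
```

```bash
python3 look.py s16.png 270 260
python3 - <<'E'
from h import *
d,s=snap('wrist','w16.png')
E
```

```text
14.8 [415.53851667 199.2324655   98.98144011] [-0.19549919  0.12486492 -0.27225277] 75.28647367401216
```

View pics/cs16.png

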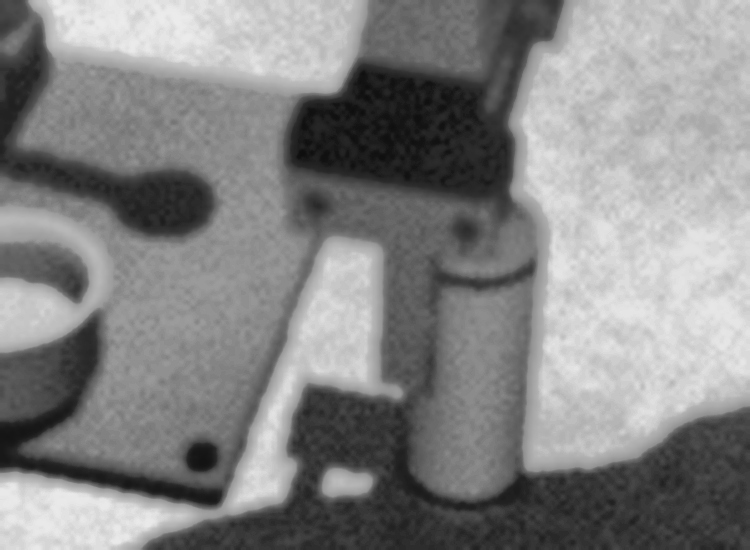

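View pics/w16.png

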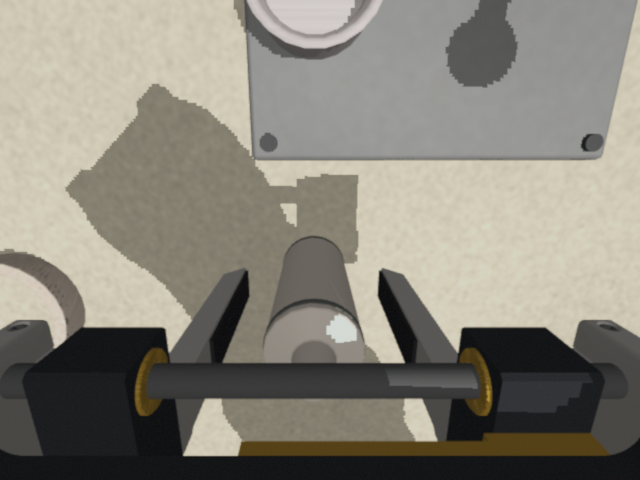

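Run:
```python
from h import *
B=load('s16.png'); f=lambda x,y:(270+x/5,260+y/5)
for a,b in [((535,275),(523,470)),((437,290),(410,440)),((485,280),(467,470))]: print(tilt(B,f(*a),f(*b),199.3))
D=load('w16.png');d=wd(D,D['state']); print(onz(d,313,354,140), onz(d,314,246,0))
```

```text
([array([376.69744827, 199.3       , 102.42145402]), array([375.9524069 , 199.3       ,   6.54272051])], np.float64(0.4452172568734034), np.float64(95.88162819389427))
([array([411.88933287, 199.3       ,  87.4264196 ]), array([419.65562458, 199.3       ,  10.93416703])], np.float64(-5.79739921178148), np.float64(76.88549922350676))
([array([394.5596073 , 199.3       ,  96.07228721]), array([397.21105616, 199.3       ,   1.03432499])], np.float64(-1.5980712269378514), np.float64(95.07494120224386))
[414.14016331 199.62679195 140.        ] [414.78375802 199.15253875   0.        ]
```

Run:
```python
from h import *
D=load('w16.png');d=wd(D,D['state']); print('bottom far edge',onz(d,314,237.5,0),'top far edge',onz(d,313,302,120),'nose far edge',onz(d,313,343,140))
D=load('w2.png');d=wd(D,D['state']);print(D['state']['eef_pos'])
```

```text
bottom far edge [421.8592384  199.18787266   0.        ] top far edge [426.62069657 199.72515507 120.        ] nose far edge [419.11751977 199.64761783 140.        ]
[ 498.26105112 -300.96423848  101.64670624]
```

apply_moves([
  [-0.5, 0, 0.2, 0, 0.8],
  [-1, 0, 0.2, 0, 0.8],
  [-1.35, 0, 0.2, 0, 0.8],
  [-1.35, 0, 0.2, 0, 0.8],
])

```text
clock: 15.3
eef_pos: [401.5, 199.2, 101.0]
orientation: [-2.892, 1.566, 0.254]
force: [0.7, -0.5, -0.4]
opening: 75.1
```

```bash
python3 look.py s17.png 270 260
python3 - <<'E'
from h import *
d,s=snap('wrist','w17.png')
E
```

```text
15.3 [401.5164102  199.19098022 101.04349656] [ 0.73000316 -0.53356662 -0.41433235] 75.10628334390844
```

View pics/w17.png

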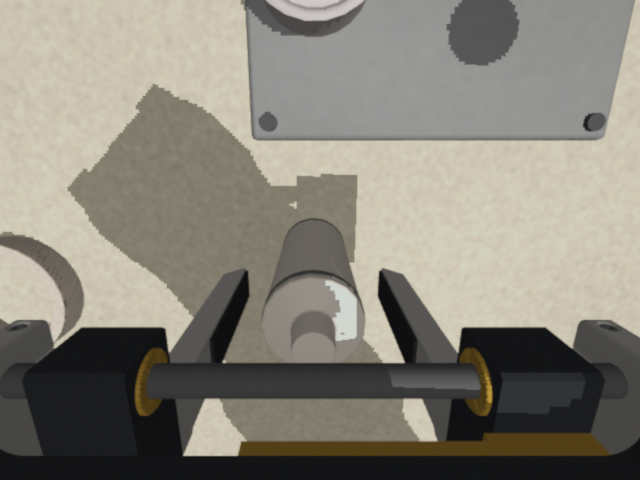

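View pics/cs17.png

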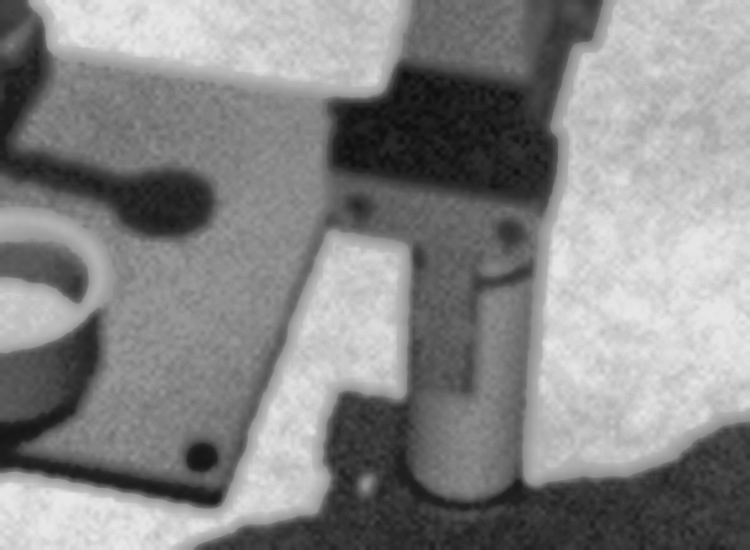

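apply_moves([
  [0, 0, 0, 0, 0.4],
  [0, 0, 0, 0, 0.3],
  [0, 0, 0, 0, 0.3],
  [0, 0, 0, 0, 0.3],
  [0, 0, 0, 0, 0.3],
  [0, 0, 0, 0, 0.3],
  [0, 0, 2, 0, 0.3],
  [0, 0, 5, 0, 0.3],
  [0, 0, 8, 0, 0.3],
  [0, 0, 9, 0, 0.3],
], grip_force=30)

```text
clock: 16.4
eef_pos: [402.8, 199.7, 193.3]
orientation: [-2.859, 1.563, 0.286]
force: [-0.3, 0.1, -2.0]
opening: 47.3
```

apply_moves([
  [4, 0, 0, 0, 0.3],
  [8, 0, 0, 0, 0.3],
  [12, 0, 0, 0, 0.3],
  [16, 0, 0, 0, 0.3],
  [18.3, 0, 0, 0, 0.3],
  [18.3, 0, 0, 0, 0.3],
  [18.3, 0, 0, 0, 0.3],
])

```text
clock: 17.1
eef_pos: [585.2, 199.7, 192.0]
orientation: [-2.818, 1.565, 0.328]
force: [-0.5, -0.9, -1.4]
opening: 47.4
```

```bash
python3 look.py s18.png 210 210
python3 - <<'E'
from h import *
d,s=snap('wrist','w18.png'); d,s=snap('scene','c18.png')
cv2.imwrite('pics/c18c.png',cv2.resize(d['frame'][160:330,300:460],None,fx=3.5,fy=3.5,interpolation=cv2.INTER_CUBIC))
E
```

```text
17.1 [585.18650831 199.74481274 191.97981639] [-0.4719318  -0.88566844 -1.39694342] 47.389548158336204
```

View pics/cs18.png

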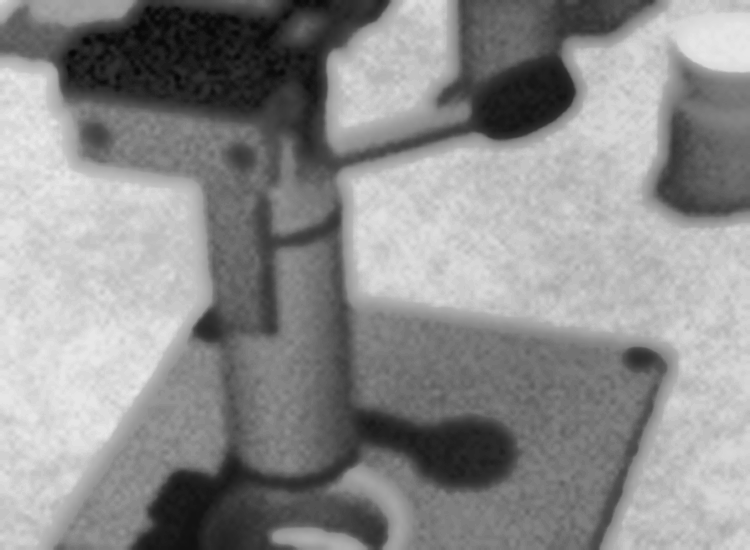

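View pics/w18.png

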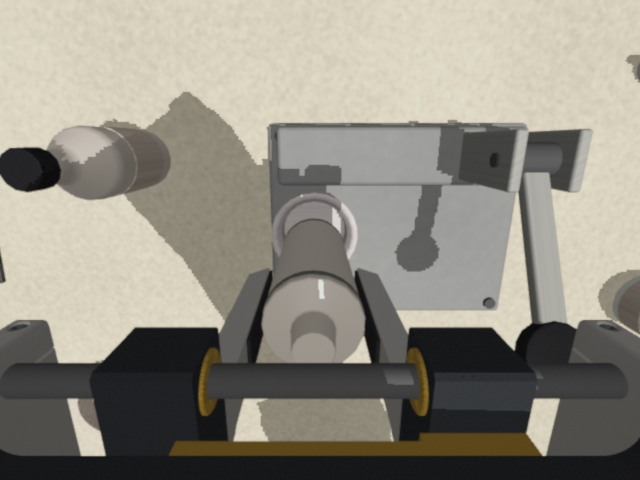

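View pics/c18c.png

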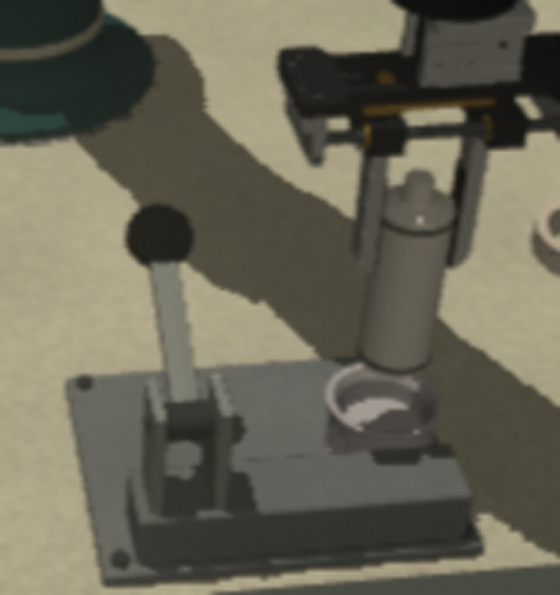

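Run:
```python
from h import *
A=load('c18.png');B=load('s18.png')
p=(300+397/3.5,160+355/3.5);q=(210+294/5,210+457/5)
print(tri(A,p,B,q), onz(A,*p,91),onz(B,*q,91))
print('seat',onz(A,300+381/3.5,160+402/3.5,55))
for a,b in [((340,210),(357,450)),((225,340),(232,460)),((305,240),(294+0,457))]: print(tilt(B,(210+a[0]/5,210+a[1]/5),(210+b[0]/5,210+b[1]/5),199.7)[1])
print(onz(wd(load('w18.png'),load('w18.png')['state']),315,230,55))
```

```text
(array([582.57415662, 203.60601596,  91.57224235]), np.float64(4.165227948529748)) [584.27431508 204.80077699  91.        ] [581.99385704 200.57018956  91.        ]
seat [588.9536512  197.07592612  55.        ]
0.6834548315677064
-1.5201178877640136
-5.808678639083586
[587.44700331 198.9476066   55.        ]
```

apply_moves([
  [0.1, 0, -1, 0, 0.3],
  [0.1, 0, -2, 0, 0.3],
  [0.1, 0, -3, 0, 0.3],
  [0.1, 0, -3.7, 0, 0.3],
  [0.1, 0, -4.3, 0, 0.3],
  [0.1, 0, -4.8, 0, 0.3],
  [0.1, 0, -5.2, 0, 0.3],
  [0.1, 0, -5.2, 0, 0.3],
])

```text
clock: 18.05
eef_pos: [585.8, 199.8, 140.7]
orientation: [-2.882, 1.564, 0.264]
force: [0.4, 0.2, -1.9]
opening: 47.3
```

```bash
python3 look.py s19.png 210 230
python3 - <<'E'
from h import *
d,s=snap('wrist','w19.png'); print(s['torque']);d,s=snap('scene','c19.png')
cv2.imwrite('pics/c19c.png',cv2.resize(d['frame'][180:330,340:470],None,fx=4,fy=4,interpolation=cv2.INTER_CUBIC))
E
```

```text
18.05 [585.80676482 199.80561578 140.6509745 ] [ 0.41038116  0.17359753 -1.94784625] 47.32976983876468
[ 0.01362141 -0.01054226 -0.02781974]
```

View pics/cs19.png

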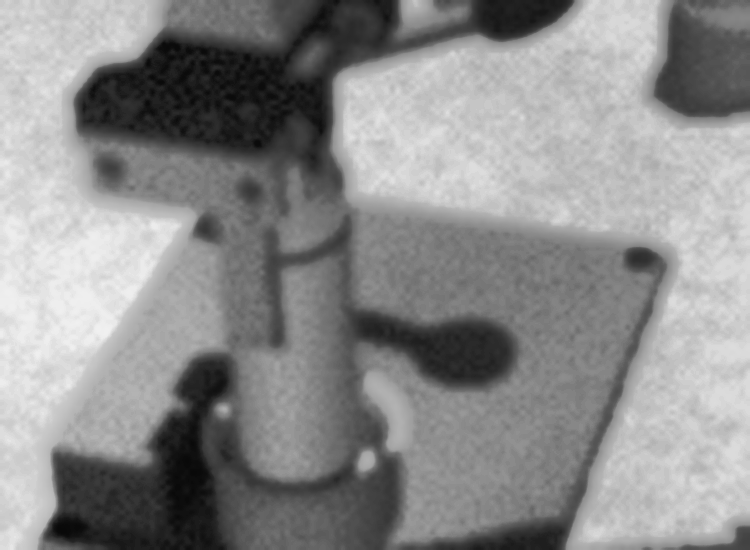

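View pics/c19c.png

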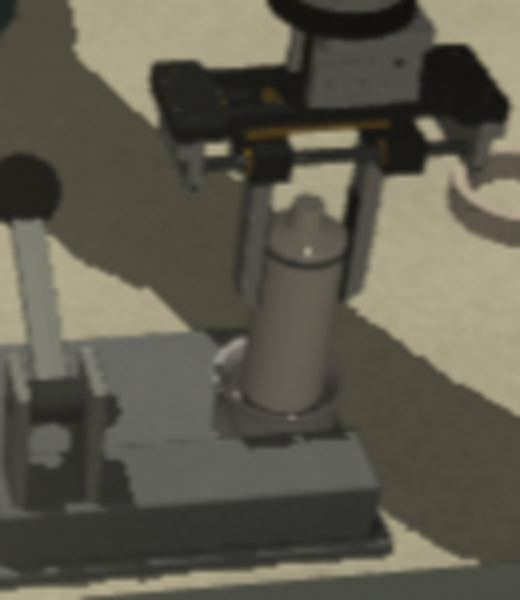

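apply_moves([
  [0, -0.15, -0.3, 0, 0.3],
  [0, -0.15, -0.6, 0, 0.3],
  [0, -0.15, -0.8, 0, 0.3],
  [0, -0.15, -0.95, 0, 0.3],
  [0, -0.15, -1.05, 0, 0.3],
  [0, -0.15, -1.05, 0, 0.3],
])

```text
clock: 18.8
eef_pos: [586.1, 198.5, 131.1]
orientation: [-2.898, 1.563, 0.248]
force: [-1.3, -1.0, 1.9]
opening: 47.0
```

apply_moves([
  [0, 0, -0.1, 0, 0.3],
  [0, 0, -0.2, 0, 0.3],
  [0, 0, -0.2, 0, 0.3],
])

```text
clock: 19.1
eef_pos: [586.8, 198.6, 130.9]
orientation: [-2.968, 1.561, 0.178]
force: [-6.0, -4.2, 24.4]
opening: 47.4
```

apply_moves([
  [0, 0, 0, 0, 0.3],
  [0, 0, 0, 0, 0.55],
  [0, 0, 0, 0, 0.75],
  [0, 0, 0, 0, 0.75],
  [0, 0, 0, 0, 0.75],
  [0, 0, 0, 0, 0.75],
  [0, 0, 0, 0, 0.75],
  [0, 0, 0, 0, 0.75],
])

```text
clock: 19.9
eef_pos: [586.8, 198.6, 130.9]
orientation: [-2.965, 1.561, 0.181]
force: [-0.5, -0.6, -0.4]
opening: 70.4
```

```bash
python3 look.py s20.png 210 230
python3 - <<'E'
from h import *
d,s=snap('wrist','w20.png')
E
```

```text
19.9 [586.80138037 198.57678145 130.93487776] [-0.46663129 -0.61246731 -0.36540289] 70.41655567506375
```

View pics/cs20.png

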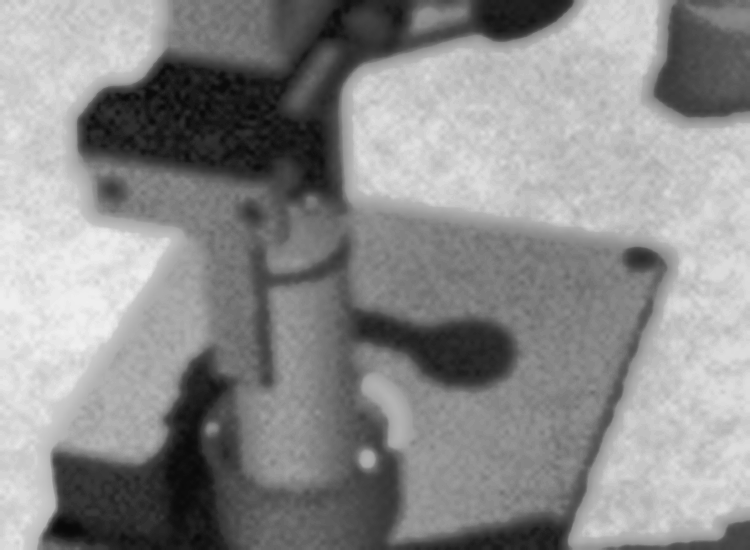

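View pics/w20.png

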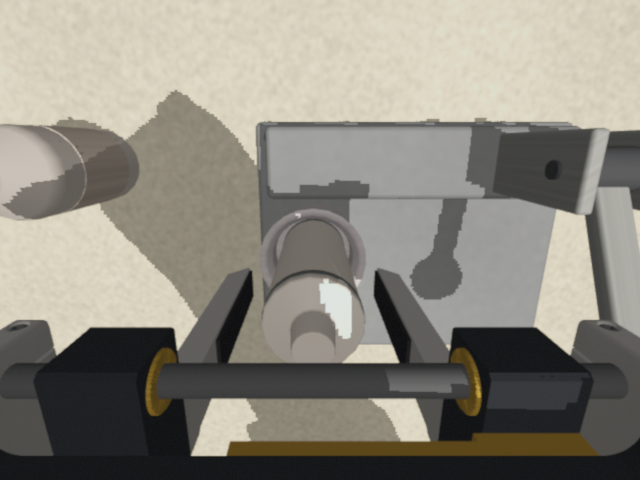

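apply_moves([
  [0, 0, 1, 0, 0.75],
  [0, 0, 3, 0, 0.75],
  [0, 0, 6, 0, 0.75],
  [0, 0, 9, 0, 0.75],
  [0, 0, 12, 0, 0.75],
  [-1, -4, 12.5, 0, 0.4],
  [-2.5, -8, 12.5, 0, 0],
  [-4, -12, 12.5, 0, 0],
  [-5.4, -15, 12.5, 0, 0],
  [-5.4, -15, 12.5, 0, 0],
])

```text
clock: 21.0
eef_pos: [531.8, 44.4, 256.8]
orientation: [3.13, 1.561, -0.013]
force: [0.2, 0.3, 0.4]
opening: 34.1
```

```bash
python3 look.py s21.png 210 190
python3 - <<'E'
from h import *
d,s=snap('wrist','w21.png');d,s=snap('scene','c21.png')
cv2.imwrite('pics/c21c.png',cv2.resize(d['frame'][130:330,300:480],None,fx=3,fy=3,interpolation=cv2.INTER_CUBIC))
E
```

```text
21.0 [531.80040801  44.36426537 256.84666581] [0.21724233 0.32870212 0.44037306] 34.08809470339788
```

View pics/cs21.png

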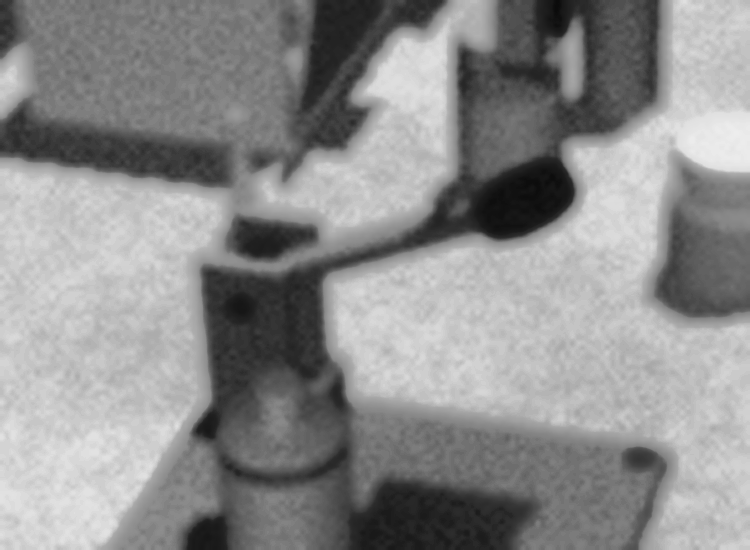

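View pics/w21.png

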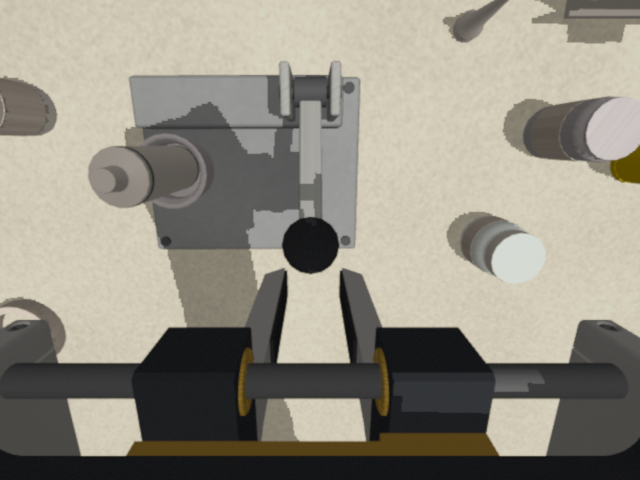

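View pics/c21c.png

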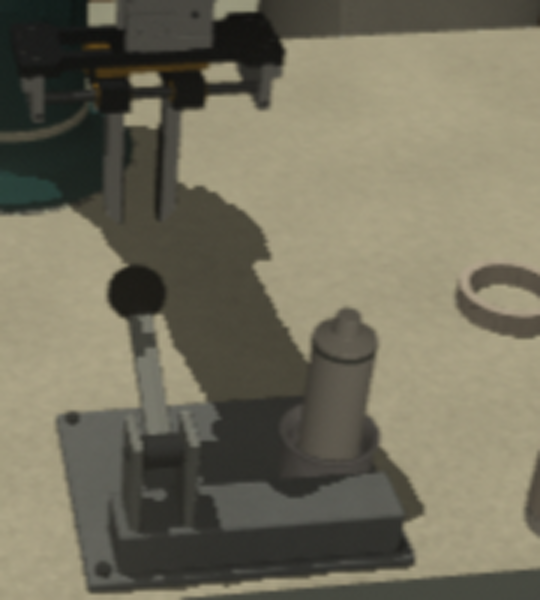

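Run:
```python
from h import *
D=load('w21.png');d=wd(D,D['state']);A=load('c21.png')
print('nose',onz(d,109,180,170),onz(A,300+347/3,130+316/3,170)); print('shoulder',onz(d,122,175,150)); print('pad',onz(d,310.5,245,172),onz(A,300+137/3,130+291/3,172))
```

```text
nose [585.68335959 195.06218154 170.        ] [590.21263005 198.08447666 170.        ]
shoulder [587.47830345 196.47632177 150.        ]
pad [537.49203195  49.27902836 172.        ] [544.39558749  49.80052461 172.        ]
```

apply_moves([
  [0.1, 0.45, 0, 0, 0],
  [0.1, 0.45, -1, 0, 0],
  [0.1, 0.45, -2, 0, 0],
  [0.1, 0.45, -3.5, 0, 0],
  [0.1, 0.45, -4.5, 0, 0],
  [0.1, 0.45, -5.5, 0, 0],
  [0.1, 0.45, -6.5, 0, 0],
  [0.1, 0.45, -7.2, 0, 0],
  [0.1, 0.45, -8, 0, 0],
  [0.1, 0.45, -8, 0, 0],
])

```text
clock: 22.15
eef_pos: [534.0, 53.8, 176.0]
orientation: [-2.94, 1.56, 0.206]
force: [1.3, 0.3, 4.3]
opening: 0.4
```

```bash
python3 look.py s22.png 210 190
python3 - <<'E'
from h import *
d,s=snap('wrist','w22.png')
E
```

```text
22.15 [534.02427808  53.75084932 175.9565684 ] [1.31646604 0.26178728 4.31799463] 0.4212471091673734
```

View pics/cs22.png

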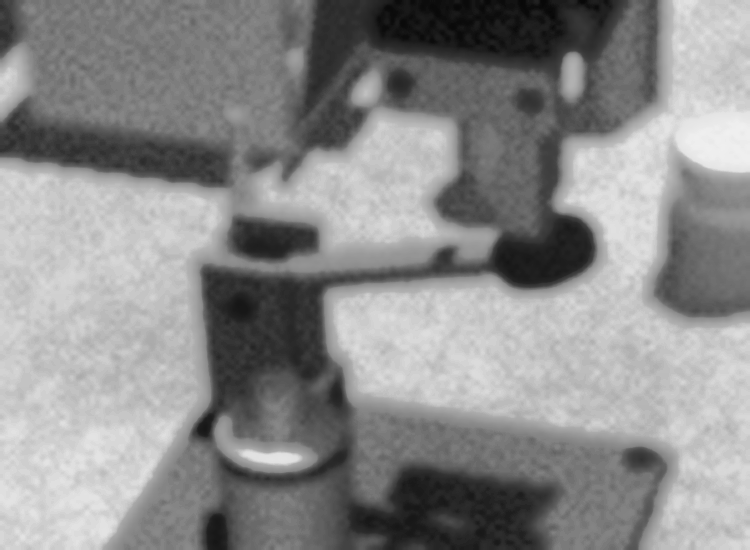

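View pics/w22.png

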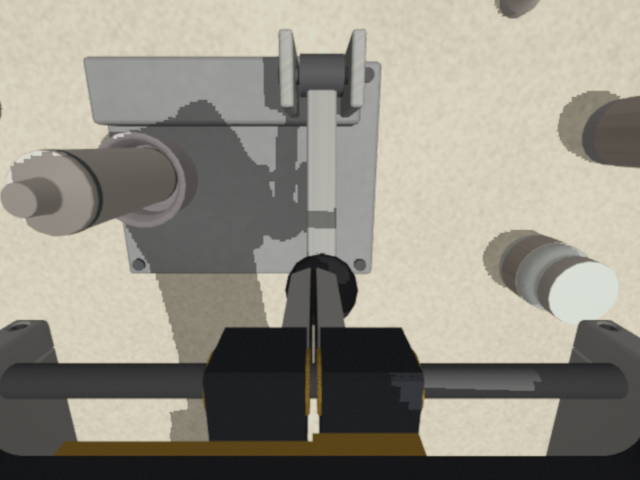

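apply_moves([
  [0, -0.2, -0.5, 0, 0],
  [0, -0.3, -1, 0, 0],
  [-0.1, -0.3, -1.5, 0, 0],
  [-0.2, -0.3, -2, 0, 0],
  [-0.2, -0.3, -2.5, 0, 0],
  [-0.2, -0.3, -2.9, 0, 0],
  [-0.2, -0.3, -3.2, 0, 0],
  [-0.2, -0.3, -3.2, 0, 0],
])

```text
clock: 23.05
eef_pos: [531.9, 51.0, 144.9]
orientation: [-2.937, 1.56, 0.21]
force: [-6.3, 1.2, 7.0]
opening: 0.6
```

```bash
python3 look.py s23.png 210 190
python3 - <<'E'
from h import *
d,s=snap('wrist','w23.png')
E
```

```text
23.05 [531.86030344  51.02177669 144.86997573] [-6.29707096  1.23597575  7.00183825] 0.5634152344862307
```

View pics/cs23.png

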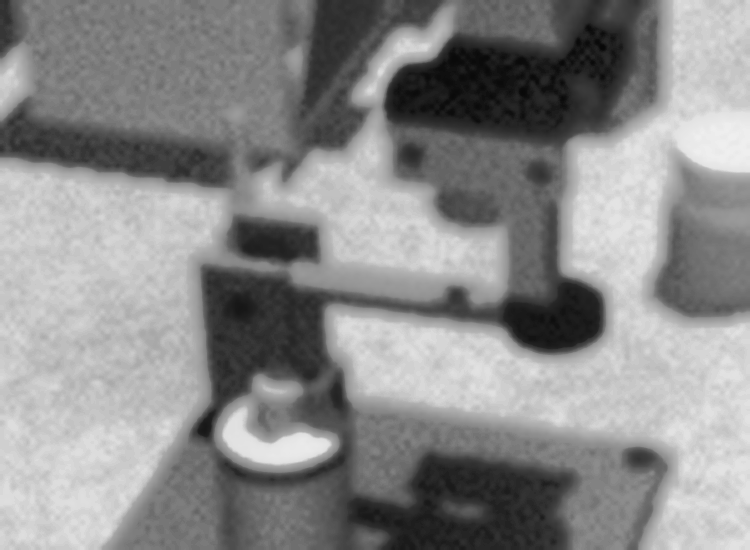

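View pics/w23.png

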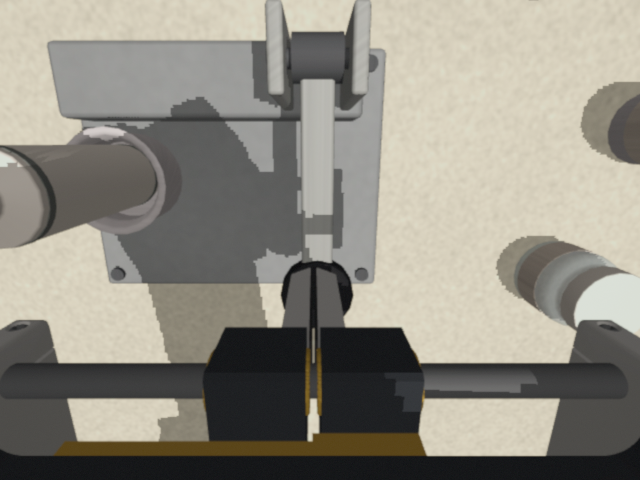

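Run:
```python
from h import *
B=load('s23.png')
for a,b in [((330,292),(500,320)),((300,285),(500,320))]:
    P,t,l=tilt(B,(210+a[0]/5,190+a[1]/5),(210+b[0]/5,190+b[1]/5),55); w=P[1]-P[0]; print(P,np.degrees(np.arctan2(-w[2],-w[0])))
```

```text
[array([618.4296041 ,  55.        , 111.36921787]), array([543.62880892,  55.        , 110.21701516])] 0.8824923778576459
[array([631.7960496 ,  55.        , 112.62995177]), array([543.62880892,  55.        , 110.21701516])] 1.5676637025257236
```

apply_moves([
  [0, 0, -0.15, 0, 0],
  [0, 0, -0.15, 0, 0],
  [0, 0, -0.15, 0, 0],
  [0, 0, -0.15, 0, 0],
  [0, 0, -0.15, 0, 0],
  [0, 0, -0.15, 0, 0],
  [0, 0, -0.15, 0, 0],
  [0, 0, -0.15, 0, 0],
  [0, 0, -0.15, 0, 0],
  [0, 0, -0.15, 0, 0],
])

```text
clock: 24.15
eef_pos: [531.7, 51.1, 144.0]
orientation: [-2.955, 1.56, 0.192]
force: [-5.0, 0.3, 7.3]
opening: 0.4
```

Measured on the arm's edge, the lever is level to within about 1.5°. I'll keep holding it there.

apply_moves([
  [0, 0, -0.05, 0, 0],
  [0, 0, -0.05, 0, 0],
  [0, 0, -0.05, 0, 0],
  [0, 0, -0.05, 0, 0],
  [0, 0, -0.05, 0, 0],
  [0, 0, -0.05, 0, 0],
  [0, 0, -0.05, 0, 0],
  [0, 0, -0.05, 0, 0],
  [0, 0, -0.05, 0, 0],
  [0, 0, -0.05, 0, 0],
])

```text
clock: 25.15
eef_pos: [531.7, 51.1, 144.1]
orientation: [-2.978, 1.56, 0.169]
force: [-2.6, -0.5, 7.3]
opening: 0.5
```

apply_moves([
  [0, 0, -0.05, 0, 0],
  [0, 0, -0.05, 0, 0],
  [0, 0, -0.05, 0, 0],
  [0, 0, -0.05, 0, 0],
  [0, 0, -0.05, 0, 0],
  [0, 0, -0.05, 0, 0],
  [0, 0, -0.05, 0, 0],
  [0, 0, -0.05, 0, 0],
  [0, 0, -0.05, 0, 0],
  [0, 0, -0.05, 0, 0],
])

```text
clock: 26.15
eef_pos: [531.7, 51.1, 144.0]
orientation: [-2.996, 1.56, 0.151]
force: [-3.5, -0.7, 6.7]
opening: 0.5
```

apply_moves([
  [0, 0, -0.05, 0, 0],
  [0, 0, -0.05, 0, 0],
  [0, 0, -0.05, 0, 0],
  [0, 0, -0.05, 0, 0],
  [0, 0, -0.05, 0, 0],
  [0, 0, -0.05, 0, 0],
  [0, 0, -0.05, 0, 0],
  [0, 0, -0.05, 0, 0],
  [0, 0, -0.05, 0, 0],
  [0, 0, -0.05, 0, 0],
])

```text
clock: 27.15
eef_pos: [531.7, 51.1, 144.0]
orientation: [-3.019, 1.56, 0.128]
force: [-2.9, -1.1, 7.2]
opening: 0.6
```

```bash
python3 look.py s24.png 210 190
python3 - <<'E'
from h import *
d,s=snap('scene','c24.png'); print(s['joint_vel'].round(4))
cv2.imwrite('pics/c24c.png',cv2.resize(d['frame'][130:370,90:490],(800,480),interpolation=cv2.INTER_CUBIC))
E
```

```text
27.15 [531.70925247  51.0767335  144.03779238] [-2.89148463 -1.08768275  7.24588955] 0.5665203833049715
[ 0.0021  0.0004  0.0012 -0.      0.0001  0.0022  0.0014]
```

View pics/cs24.png

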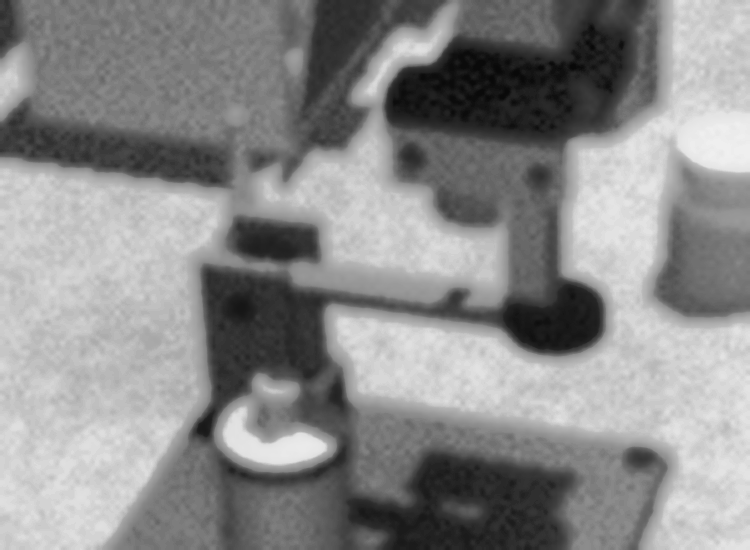

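View pics/c24c.png

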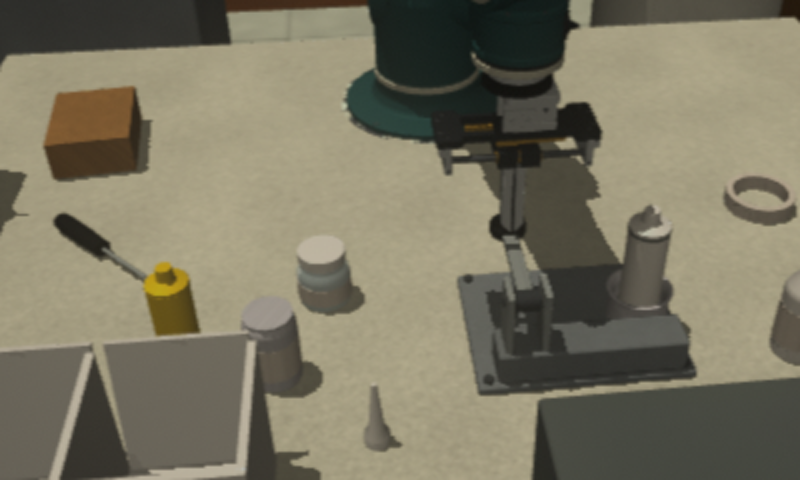

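```bash
python3 -c "
from station import job; print(job.close_job())"
```

```text
the job is handed in; nothing more can be done
None
```

I finished the run at about 27 s of the 64 s allowed and handed it in while holding the lever level. The hand-in gives no verdict, so the figures below are my own measurements.

**What I did**
- **Tip:** The moves only allow a turn about the vertical. I gripped the white cartridge and pushed its lower end against the outside of the seat cup to tip it. I held it there for over a second and then in free air for more than half a second.
- **Upright:** I eased the grip so that gravity swung the cartridge back to about 19°. I finished by dragging its bottom edge on the shelf, let it stand, and took a fresh, centred grip.
- **Seat:** I lowered it to the cup floor, pressed lightly until the force showed contact (24 N at most), let go and lifted clear.
- **Lever:** I closed the fingers, pressed the pad down to level and held it for about 4 s.

**Last checks**
- **Tip angle:** It measured 38–42° depending on the method, about 40.5° from the clean free-air picture. That is inside the 34–57° band but under 45°. I stopped there because the cartridge had slid about 15–20 mm across the fingers while being pushed.
- **Cartridge in the seat:** It looks upright in all the views, at about (586–590, 195–198) mm against a seat at about (585, 199) mm. The cameras disagreed by up to 5 mm on single points.
- **Lever:** The arm is level to within about 1.5°. The fingertips are at about 119 mm against the 118 mm target, with a steady push of about 7 N and no drift.
- **Other things on the shelf:** By eye, the jar, can, yellow look-alike, nozzle, screwdriver and tape roll look unmoved. The oil bottle was partly out of the last crop.

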